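Dispense dowel pins from a rotary feeder into a V-rack

ROBOT

A 6-joint arm with a two-finger parallel gripper is mounted at the origin on the work surface. World frame = base frame: x ahead of the robot, y to its left, z up, the work surface at z = 0. Lengths are in m, angles in rad, forces in N, time in s.
With the tool pointing down it reaches from about 0.3 to 0.775 m from the base axis. Payload 14.6 kg.
Tool frame: the origin (TCP) lies between the finger pads; the fingertips stand 22 mm ahead of it and the grasp point (between the pads) lies 3 mm ahead of it (ctrl.tip_reach is the distance from the TCP to the fingertips, in m); z points along the fingers, y is the direction in which the jaws open and shut (so a half turn about z gives the same grasp; the last joint's range is limited). The gripper opens to 94 mm and grips with 3 to 60 N. Pads are 16 mm wide; open, the fingers measure 119 mm over their backs; the gripper's body (75 mm by 177 mm) begins 78 mm behind the grasp point.
Start: joints at [-1.346, 0.3, 1.521, -0, 1.321, -0.067], TCP at [0.158, -0.527, 0.227] pointing down, gripper open.
Joint ranges: [-3.03, 3.03], [-0.79, 2.21], [0.23, 2.52], [-1.04, 4.18], [0, 3.07], [-2.55, 2.55]. Speed limits (rad/s): [2.22, 2.22, 2.57, 3.14, 3.14, 3.14].

INTERFACE

Orientations are given as [roll, pitch, yaw] about the fixed x, y, z axes, in that order (R = Rz(yaw) Ry(pitch) Rx(roll)).
In Python, from station import ctrl gives the robot as it stands. The module is installed in compiled form; this text tells all that it offers.
- The arm moves only by the shell command python3 -m creep 'ROWS' [OPENING] [FORCE]. ROWS is a JSON object of lists of equal length, an entry for each row: "xyz": the shift along the tool's x, y, z in mm, a list of three; "spin": the turn about the tool's z in rad. In form: {"xyz": [[tx, ty, tz], ...], "spin": [spin, ...]}. A call has 1 to 5 rows; each row shifts and turns the commanded pose from where the row before left it, along the tool's axes as they then stand; what a row does not reach is not made up. A row lasts 1/8 s, in which the tool goes at most 62.5 mm and 10.7 degrees, less where a joint would pass 70% of its speed; a pose out of reach is approached as far as the arm can. A call with a gripper value outside its range is refused whole. OPENING is the finger opening in mm, from 0 to 94, set as the call begins (- or left out, the last holds). The fingers move at their own pace and stop on an object; FORCE is the grip in N (left out, the last holds). Time passes only in rows, so rows that do not move let the fingers close. It gives the time, the measured TCP pose, the force and the opening at its end, in the units of the state.
- ctrl.get_obs(): the state, without advancing time (a new reading comes with each control period).
- ctrl.camera(name): name is "side" or "top"; returns the picture (480x640x3 uint8, red, green, blue); there is no depth.
- ctrl.camera_model(name): a dict with "fx", "fy", "cx", "cy" (pixels), "R" (3x3) and "t" (3): a world point X has camera coordinates R X + t. Camera axes: x right, y down, z forward; pixel columns grow to the right and rows downward; lengths in m; the calibration is good to about 2 mm. A picture is of the moment at which its call begins. camera_model takes no time and is no camera call.
- ctrl.hand_in(): hands the job in, once; it reports no verdict.
The state is a dict: "time_s": time; "qpos": joint angles; "joint_vel": joint speeds; "tau": joint torques, N m; "ee_pos": TCP position; "eef_rot": TCP orientation; "force": force on the tool from outside, world axes, zero at the start; "moment": the same for the moment, N m; "grip_width": finger opening in m.
Only numpy, scipy, OpenCV 4.12 (cv2) and the standard library are available. Lean on these libraries where they do the work, as an engineer would, in place of code of your own. Each camera call takes 0.05 s, during which the arm holds its last target.

TASK

Raise the feeder's hung cover along its keyhole slots until it comes free, lift it off and stand it upright in the middle of the green mat. Then turn the crank slowly so that the pins drop from the drum's mouth one at a time, lifting each off the track before the next rolls down against it and laying it squarely in a V of its own in the wooden rack, until the drum is empty. Leave the drum with its white notch at the red pointer, and do not disturb the die block, the red tin or the hammer.

Things in the scene. Friction and masses are not known exactly. Their poses are not given: they have to be found in the camera images.
- feeder: fixed grey-green rotary pin feeder, 175 mm high, base 130 (x) x 310 (y) mm. Origin on the bench under the drum's axis, midway between the end plates (outer faces x -46, +46, y -68 to +74 mm). x runs along the drum's axis, 115 mm up; crank on the -x side, mouth and track on the +y side. Casing 120 mm across, clear on top, blue ten-vaned drum inside
- mouth (a point): middle of the casing's side opening (x 0, y 58, z 115 mm in the feeder's frame), closed by the cover at first. A pin rolls out when the vane below it dips 5 to 15 degrees under level; vanes are 36 degrees apart. It rolls down the track of two rails towards +y and stops at nest. A second pin let out too early rolls against the first
- drum (a joint): angle of drum and crank: 0 at the start, grows as the drum's top moves towards the mouth (feeder's +y), the way to turn it while it holds pins. No stops; it turns against friction of about 0.28 N m (7 N at the handle), and stays where it is left. To be turned slowly: never above 2 rad/s
- handle (a point): middle of the crank's black sleeve, 20 mm in diameter, 82 mm long, along the feeder's x, free to spin on its pin. In the feeder's frame, at drum angle a, it is at x -105, y 42 sin a, z 115 + 42 cos a mm (top of its circle at 0). The crank arm lies at x -54 to -62 mm
- notch (a point): white notch stripe on the rim of the dark index disc, 60 mm in diameter, on the drum's +x end; turns with the drum, 29 mm from its axis
- mark (a point): tip of the fixed red pointer above the index disc; the notch is 4 mm below it at drum angle 0 and after every whole turn
- nest (a point): where a pin's middle rests at the track's end, lying along the feeder's x: y 174, z 63 mm in the feeder's frame. Rails 12 mm wide, at x -27 and +27 mm, with a clear gap of 42 mm between them for fingers, down to the base plate (12 mm above the bench); they slope 16 degrees and their turned-up ends rise to 76 mm at y 191
- cover: loose cover, 0.32 kg: plate 116 (x) x 4 (y) x 75 (z) mm, a lip at the bottom reaching 43 mm to +y on which it stands, a red grip bar on top, 70 (x) x 14 (y) mm, z 75 to 100. Origin at the plate's bottom middle. Hangs on two headed studs by keyholes, wide ends below: raise 17.5 mm (14.5 to 20), draw off along the feeder's +y (over 10 mm), lift
- mat: fixed green mat, 170 x 170 x 4 mm, on which the cover is to stand; origin at the centre of its underside
- rack: loose wooden V-rack, 214 (x) x 86 (y) mm, 0.55 kg; origin at the centre of its underside. Two toothed rails at y -27 and +27 mm, each 12 mm wide, 42 mm clear between, over a board 8 mm thick; teeth 38 mm high. Four V places at x -66, -22, 22, 66 mm: a pin laid there lies along y across both rails, its middle at y 0, z 28 mm
- pin1: steel dowel pin, plain cylinder 16 mm in diameter, 70 mm long, 0.11 kg; origin at its middle, x along its length. May be absent; if present it starts in a pocket of the drum and, turned from 0, leaves after about 0.45 rad
- pin2: steel dowel pin, plain cylinder 16 mm in diameter, 70 mm long, 0.11 kg; origin at its middle, x along its length. May be absent; if present it starts in a pocket of the drum and, turned from 0, leaves after about 1.1 rad
- pin3: steel dowel pin, plain cylinder 16 mm in diameter, 70 mm long, 0.11 kg; origin at its middle, x along its length. May be absent; if present it starts in a pocket of the drum and, turned from 0, leaves after about 1.7 rad
- pin4: steel dowel pin, plain cylinder 16 mm in diameter, 70 mm long, 0.11 kg; origin at its middle, x along its length. May be absent; if present it starts in a pocket of the drum and, turned from 0, leaves after about 2.3 rad
- dieblock: bystander: dark engraved steel die block 100 x 80 x 30 mm, to be left alone; origin at its underside
- tin: bystander: small red tin of marking paint, 60 mm in diameter, 48 mm high, to be left alone; origin at its underside
- mallet: bystander: hammer lying on the bench, to be left alone; origin under its middle
Mind the look-alikes: they are no part of the job. There is more than one size of the cover; the job needs the largest. What is shaped like the rack but black is not meant.

How it is judged:
By the outcome, as a careful person would: the job done as asked, in the order asked, and still so for the second after the job is handed in, with the robot touching nothing.
Of pin1, pin2, pin3, pin4 only 2 to 4 are there at a start; the rules pass over those that are not, and their reading is None.
At some moment in a run one of rack may be knocked a few centimetres aside while the robot is not near it.
It also fails if it takes over 210 s, if anything falls off the work surface, if the arm or the gripper's body presses on something with over 40 N, if the wrist force passes 120 N, or if a joint passes its speed limit or range.

## Working session

There is one attempt and no reset: what is moved stays moved. The work goes in short steps, Python scripts to look and compute and a shell command to move; the robot and the scene stay as the last step left them, time stands still between calls to the robot, and variables do not carry over. Pictures are saved under pics/ and viewed, and the job is handed in when it is done.

```bash
ls; mkdir -p pics
python3 - <<'E'
from station import ctrl
import cv2
print(ctrl.get_obs())
for n in("side","top"):
    im=ctrl.camera(n); cv2.imwrite(f"pics/{n}0.png",im[:,:,::-1])
    m=ctrl.camera_model(n); print(n,m)
E
```

```text
pics
{'time_s': 0.0, 'qpos': array([-1.34560249e+00,  3.00474420e-01,  1.52158246e+00, -1.30648035e-05,
        1.32070056e+00, -6.65880264e-02]), 'joint_vel': array([ 0.00147864,  0.00132703, -0.00145869,  0.00096541, -0.00099839,
       -0.00117808]), 'tau': array([ 6.90557090e-05, -5.31813741e+01, -3.52735984e+01,  7.08309864e-02,
        2.44117499e-02, -9.20709704e-05]), 'ee_pos': array([ 0.15815966, -0.52651982,  0.22688391]), 'eef_rot': array([-3.14042960e+00, -6.48772287e-05,  2.91785066e-01]), 'force': array([ 0.00400035,  0.49223575, -0.37525513]), 'moment': array([ 0.02754203, -0.01580972, -0.01111282]), 'grip_width': 0.0938656893126755}
side {'fx': 605.6641672867302, 'fy': 605.6641672867302, 'cx': 314.49654660928485, 'cy': 228.37335002307645, 'R': array([[ 0.99307672, -0.11719281, -0.00802913],
       [-0.06837835, -0.52114432, -0.85072498],
       [ 0.09551452,  0.8453842 , -0.52554975]]), 't': array([-0.49144411,  0.13406762,  1.2795703 ])}
top {'fx': 516.6022691265447, 'fy': 516.6022691265447, 'cx': 327.4843732162023, 'cy': 234.72200727043946, 'R': array([[-0.01217786, -0.99991016, -0.00560086],
       [-0.97943012,  0.01305633, -0.20136081],
       [ 0.20141585,  0.00303351, -0.97950112]]), 't': array([-0.02207816,  0.49923194,  1.29904263])}
```

View pics/side0.png

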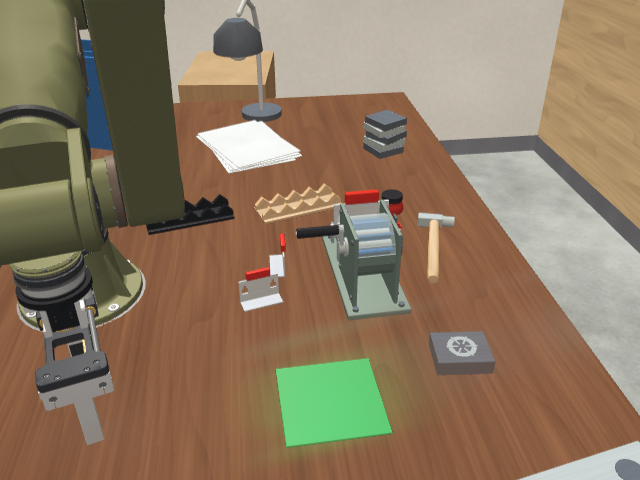

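View pics/top0.png

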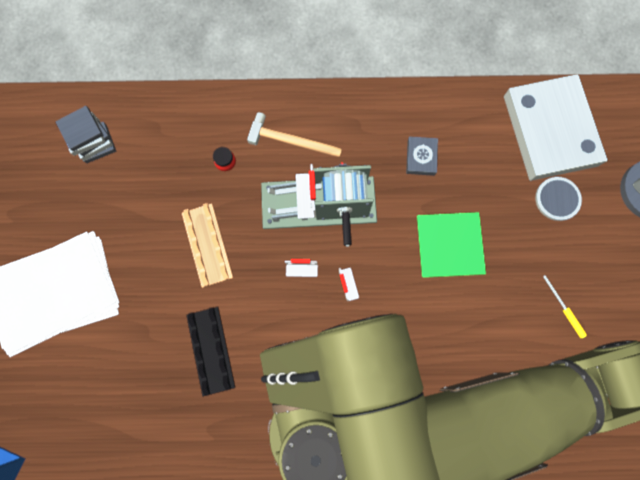

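Candidates, as top-view pixels:
- **Cover:** the hung one at (308,195), and small look-alikes at (301,268) and (348,284). I choose the hung, largest one.
- **Rack:** the wooden one at (207,245), and a black look-alike at (211,350). I choose the wooden one.

I'll check both choices in a close crop.

```bash
cat > h.py <<'E'
import numpy as np, cv2
from station import ctrl
M={n:ctrl.camera_model(n) for n in("side","top")}
def proj(n,X):
    m=M[n]; c=m["R"]@np.asarray(X,float)+m["t"]; return np.array([m["fx"]*c[0]/c[2]+m["cx"],m["fy"]*c[1]/c[2]+m["cy"]])
def ray(n,p):
    m=M[n]; d=np.array([(p[0]-m["cx"])/m["fx"],(p[1]-m["cy"])/m["fy"],1.]); o=-m["R"].T@m["t"]; return o,m["R"].T@d
def onz(n,p,z):
    o,d=ray(n,p); return o+d*(z-o[2])/d[2]
def tri(ps,pt):
    o1,d1=ray("side",ps);o2,d2=ray("top",pt)
    A=np.stack([d1,-d2],1); s=np.linalg.lstsq(A,o2-o1,rcond=None)[0]
    a=o1+d1*s[0];b=o2+d2*s[1]; return (a+b)/2,np.linalg.norm(a-b)
def crop(im,x0,y0,x1,y1,k,name):
    cv2.imwrite("pics/"+name,cv2.resize(im[y0:y1,x0:x1,::-1],None,fx=k,fy=k,interpolation=cv2.INTER_CUBIC))
E
python3 - <<'E'
import cv2
t=cv2.imread("pics/top0.png");s=cv2.imread("pics/side0.png")
cv2.imwrite("pics/t1.png",cv2.resize(t[140:300,180:390],None,fx=3.7,fy=3.7,interpolation=cv2.INTER_CUBIC))
cv2.imwrite("pics/s1.png",cv2.resize(s[170:330,230:430],None,fx=3.7,fy=3.7,interpolation=cv2.INTER_CUBIC))
E
```

```text
(no output)
```

View pics/t1.png

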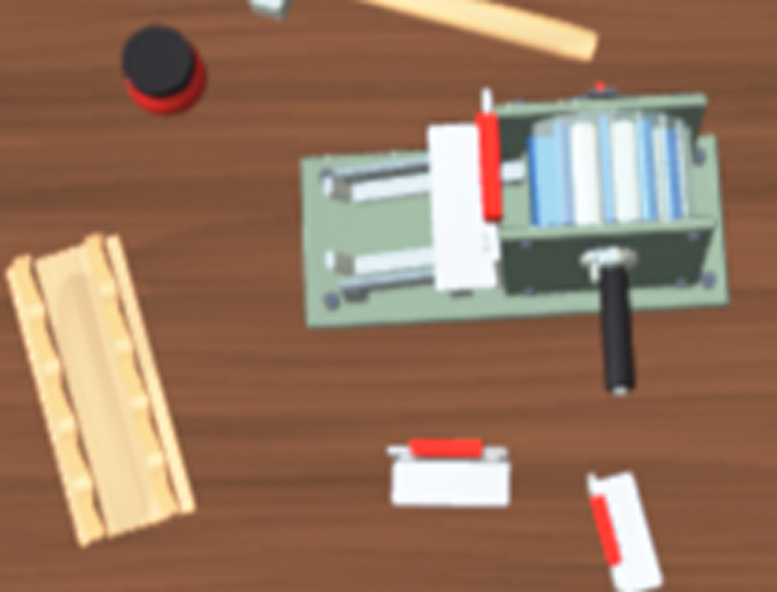

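View pics/s1.png

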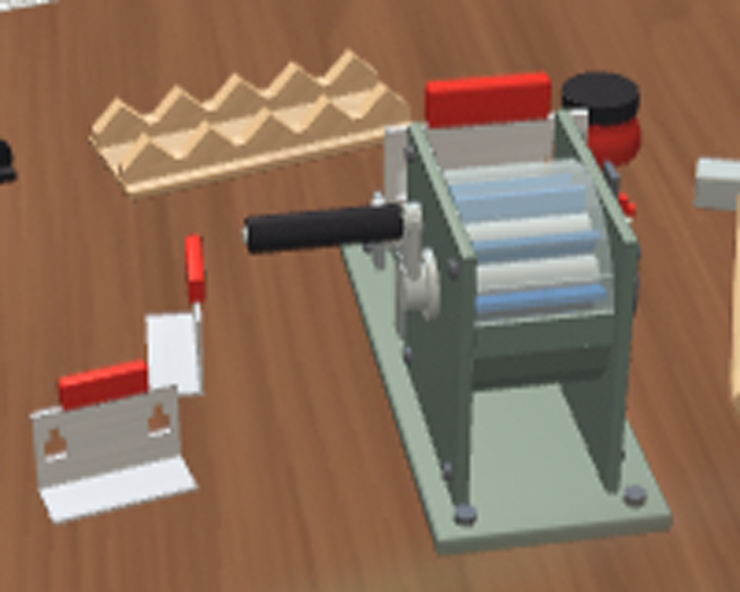

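The crop confirms it: the hung cover (red bar at about (312,185) in top) is the largest, and the wooden rack is the tan one. Next I'll zoom in further to measure the feeder.

Run:
```python
import cv2
t=cv2.imread("pics/top0.png");s=cv2.imread("pics/side0.png")
cv2.imwrite("pics/t2.png",cv2.resize(t[155:255,255:385],None,fx=6,fy=6,interpolation=cv2.INTER_CUBIC))
cv2.imwrite("pics/s2.png",cv2.resize(s[180:320,290:420],None,fx=4.2,fy=4.2,interpolation=cv2.INTER_CUBIC))
```

```text
(no output)
```

View pics/t2.png

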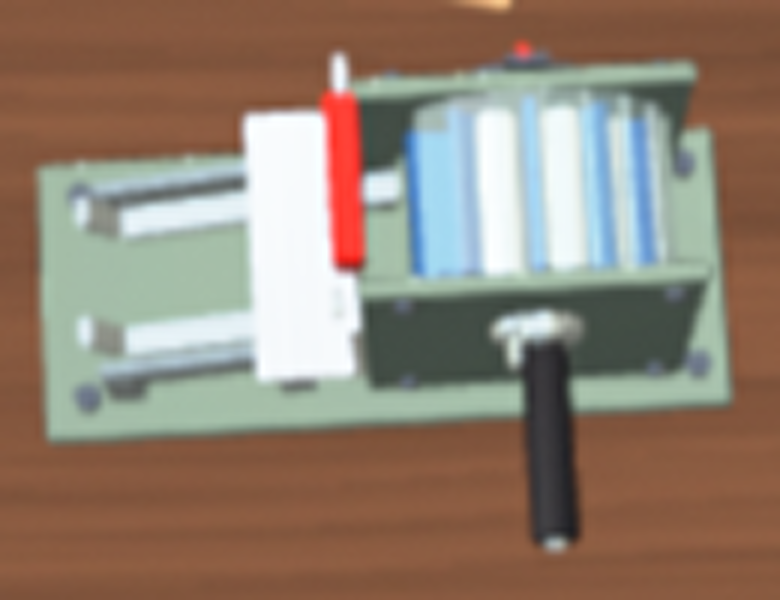

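View pics/s2.png

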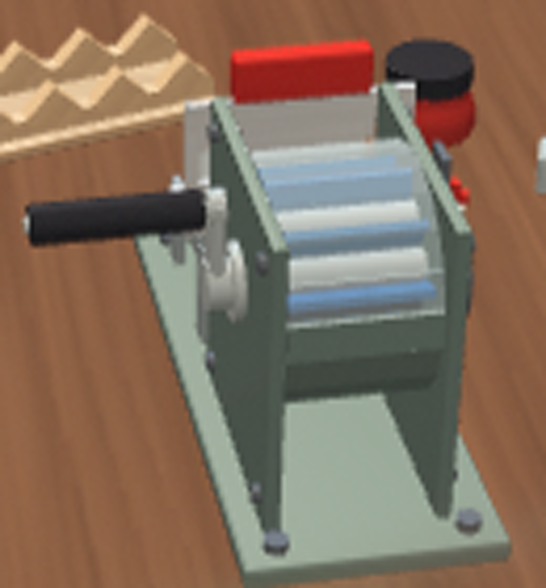

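Run:
```python
from h import *
f=lambda c:((c[0]+.5)/6-.5+255,(c[1]+.5)/6-.5+155)
g=lambda c:((c[0]+.5)/4.2-.5+290,(c[1]+.5)/4.2-.5+180)
B=[(38,165),(710,130),(732,402),(48,436)]
P=[onz("top",f(b),.012) for b in B]
for p in P: print("base",p.round(4))
for i in range(4):
    d=P[(i+1)%4]-P[i];print(np.linalg.norm(d).round(4),np.degrees(np.arctan2(d[1],d[0])).round(2))
C=np.mean(P,0);print("basec",C)
for b in[(346,282),(708,265),(695,66),(360,85)]: print("plate top",onz("top",f(b),.175).round(4))
for b in [(545,350),(555,542)]: print("handle",onz("top",f(b),.157).round(4))
print("handle tri",[tri(g(a),f(b)) for a,b in[((30,224),(555,540)),]])
for b in[(338,95),(348,268)]: print("bar",onz("top",f(b),.175).round(4))
print("mark",tri(g((460,193)),f((523,48))))
# red bar both views
for n,z in(("top",.2),):
    pass
for n in M:
    im=cv2.imread(f"pics/{n}0.png")[:,:,::-1].astype(int)
    m=((im[:,:,0]>150)&(im[:,:,1]<60)&(im[:,:,2]<60)).astype(np.uint8)
    k,l,st,ce=cv2.connectedComponentsWithStats(m)
    for i in range(1,k):
        if st[i,4]>15:print(n,st[i],ce[i].round(1),[cv2.minAreaRect(np.argwhere(l==i)[:,::-1].astype(np.float32))])
im=cv2.imread("pics/top0.png").astype(int)
m=((im[:,:,1]>180)&(im[:,:,2]<120)&(im[:,:,0]<120)).astype(np.uint8)
r=cv2.minAreaRect(np.argwhere(m)[:,::-1].astype(np.float32));print(r)
for p in cv2.boxPoints(r):print("mat",onz("top",p,.004).round(4))
print(onz("top",r[0],.004))
```

```text
base [0.657  0.1529 0.012 ]
base [ 0.6695 -0.1553  0.012 ]
base [ 0.5413 -0.1614  0.012 ]
base [0.5298 0.1466 0.012 ]
0.3084 -87.69
0.1283 -177.28
0.3082 92.15
0.1274 2.81
basec [ 0.59940863 -0.00432464  0.012     ]
plate top [0.555  0.0067 0.175 ]
plate top [ 0.5601 -0.1381  0.175 ]
plate top [ 0.6437 -0.1354  0.175 ]
plate top [6.375e-01 5.000e-04 1.750e-01]
handle [ 0.5304 -0.0729  0.157 ]
handle [ 0.4515 -0.0754  0.157 ]
handle tri [(array([ 0.45245708, -0.07536992,  0.15691219]), np.float64(0.0001936689286125146))]
bar [0.6334 0.0095 0.175 ]
bar [0.5608 0.0059 0.175 ]
mark (array([ 0.65918197, -0.0663269 ,  0.15224196]), np.float64(0.0023302625694421914))
side [345 190  34   6  71] [362.3 193.2] [((361.4831237792969, 192.80581665039062), (3.0753509998321533, 33.0491943359375), 85.03025817871094)]
side [389 206  10   4  28] [393.3 207.2] [((393.5294494628906, 207.11769104003906), (2.9104275703430176, 9.216353416442871), 75.96376037597656)]
side [246 269  24   6  24] [257.5 271.9] [((257.5941162109375, 271.9235534667969), (0.9761870503425598, 23.536956787109375), 77.47119140625)]
top [215 163  15   7  41] [221.3 167.1] [((221.47315979003906, 166.9585418701172), (14.31782341003418, 5.028698921203613), 12.094757080078125)]
((450.8541259765625, 244.2982177734375), (63.652320861816406, 63.31071090698242), 85.10090637207031)
mat [ 0.5593 -0.2716  0.004 ]
mat [ 0.5721 -0.4442  0.004 ]
mat [ 0.3982 -0.4462  0.004 ]
mat [ 0.3859 -0.2779  0.004 ]
[ 0.47778344 -0.35996058  0.004     ]
```

Run:
```python
from h import *
f=lambda c:((c[0]+.5)/6-.5+255,(c[1]+.5)/6-.5+155)
g=lambda c:((c[0]+.5)/4.2-.5+290,(c[1]+.5)/4.2-.5+180)
print("bar +x-y top",tri(g((372,42)),f((354,93))))
for ty in(225,235,245):print("bar -x-y top",tri(g((232,52)),f((360,ty))))
print("plate +x top corner",tri(g((414,84)),f((344,55))))
print("cam",-M["top"]["R"].T@M["top"]["t"],-M["side"]["R"].T@M["side"]["t"])
# check feeder pose by projecting
yaw=np.radians(2.4);R=np.array([[np.cos(yaw),-np.sin(yaw),0],[np.sin(yaw),np.cos(yaw),0],[0,0,1]])
o=np.array([.599,-.069,0])
t=cv2.imread("pics/top0.png");s=cv2.imread("pics/side0.png")
T=cv2.resize(t[155:255,255:385],None,fx=6,fy=6,interpolation=cv2.INTER_CUBIC)
S=cv2.resize(s[180:320,290:420],None,fx=4.2,fy=4.2,interpolation=cv2.INTER_CUBIC)
pts=[(sx*46,y,175) for sx in(-1,1) for y in(-68,74)]+[(-64,0,157),(-146,0,157),(0,174,63),(27,191,76),(-27,191,76)]+[(sx*65,-90,12) for sx in(-1,1)]+[(sx*65,220,12) for sx in(-1,1)]
for p in pts:
    X=o+R@(np.array(p)/1000)
    a=proj("top",X);c=((a[0]-255+.5)*6-.5,(a[1]-155+.5)*6-.5);cv2.circle(T,(int(c[0]),int(c[1])),3,(255,0,255),-1)
    a=proj("side",X);c=((a[0]-290+.5)*4.2-.5,(a[1]-180+.5)*4.2-.5);cv2.circle(S,(int(c[0]),int(c[1])),3,(255,0,255),-1)
cv2.imwrite("pics/t3.png",T);cv2.imwrite("pics/s3.png",S)
```

```text
bar +x-y top (array([0.6269808 , 0.00226979, 0.19855245]), np.float64(0.001579844412633854))
bar -x-y top (array([5.64496976e-01, 2.60775853e-04, 2.00969309e-01]), np.float64(0.012434679691108532))
bar -x-y top (array([5.62631058e-01, 3.07891905e-04, 2.00388105e-01]), np.float64(0.008525796335659348))
bar -x-y top (array([5.60757954e-01, 3.46834851e-04, 1.99827265e-01]), np.float64(0.0046147732952937955))
plate +x top corner (array([0.65145262, 0.00708815, 0.17118183]), np.float64(0.0005201827047654525))
cam [ 0.22704615 -0.03253498  1.37281581] [ 0.37499148 -1.06945365  0.78258665]
```

View pics/t3.png

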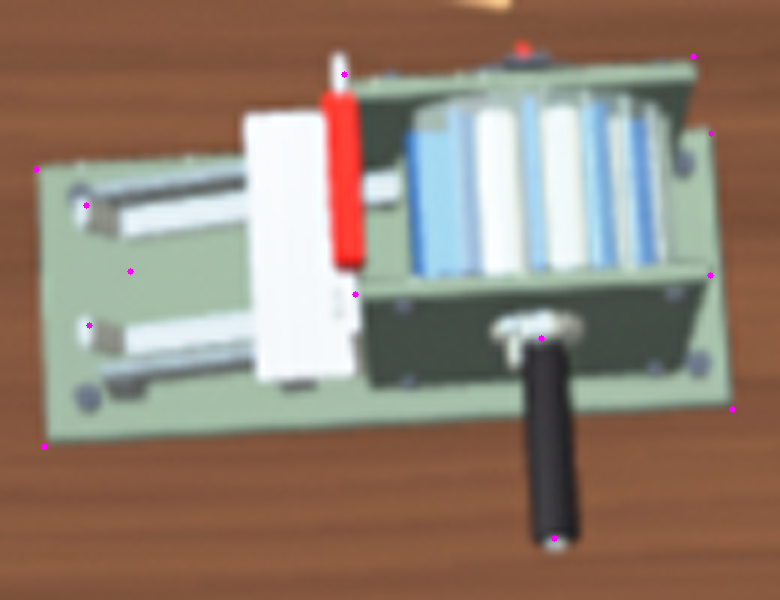

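View pics/s3.png

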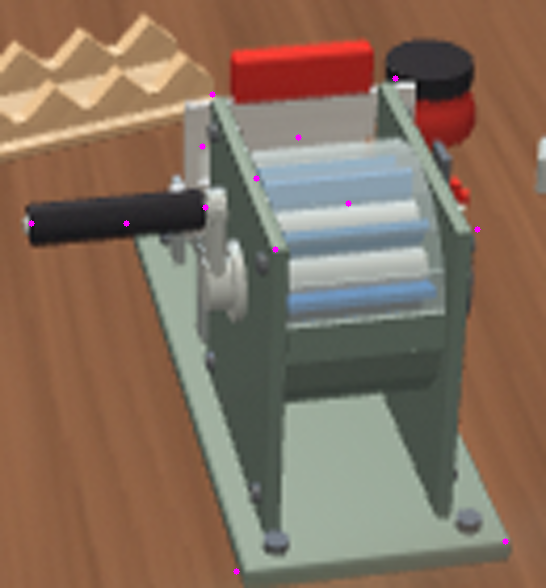

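```bash
cat >> h.py <<'E'
from scipy.spatial.transform import Rotation as Ro
YAW=np.radians(2.4);FO=np.array([.5975,-.069,0.])
def F(x,y,z):  # feeder mm -> world m
    return FO+Ro.from_euler("z",YAW).apply(np.array([x,y,z])/1000)
def delta(target,yaw=None):
    o=ctrl.get_obs();R=Ro.from_euler("xyz",o["eef_rot"]);
    d=R.inv().apply(np.asarray(target)-o["ee_pos"])*1000
    s=None if yaw is None else ((o["eef_rot"][2]-yaw+np.pi/2)%np.pi-np.pi/2)
    print("tcp",o["ee_pos"].round(4),"rot",o["eef_rot"].round(4),"t",round(o["time_s"],2),"F",o["force"].round(1),"w",round(o["grip_width"]*1000,1))
    print("tool delta mm",d.round(1),"spin",None if s is None else round(s,4))
E
python3 -m creep '{"xyz":[[0,0,-40],[0,0,-40],[0,0,-20]],"spin":[0.125,0.125,0]}' 34 20
python3 -c "
from h import *
delta(F(0,77.5,300),YAW)"
```

```text
time_s: 0.48
ee_pos: [0.1583, -0.5269, 0.3294]
eef_rot: [3.14, -0.0, 0.04]
force: [-0.9, 0.8, 0.2]
grip_width: 0.0674
tcp [ 0.1583 -0.5269  0.3294] rot [ 3.1397e+00 -4.0000e-04  3.9900e-02] t 0.47 F [-0.9  0.8  0.2] w 67.4
tool delta mm [ 457.  -517.6   28.6] spin -0.002
```

```bash
python3 -m creep '{"xyz":[[33,-37,0],[33,-37,0],[33,-37,0],[33,-37,0],[33,-37,0]],"spin":[0,0,0,0,0]}' 
python3 -m creep '{"xyz":[[33,-37,0],[33,-37,0],[33,-37,0],[33,-37,0],[33,-37,0]],"spin":[0,0,0,0,0]}' 
python3 -m creep '{"xyz":[[33,-37,0],[33,-37,0],[33,-37,0],[0,0,0]],"spin":[0,0,0,0]}' 
python3 -c "
from h import *
delta(F(0,77.5,270),YAW)
im=ctrl.camera('side');cv2.imwrite('pics/s4.png',im[:,:,::-1]);im=ctrl.camera('top');cv2.imwrite('pics/t4.png',im[:,:,::-1])"
```

```text
time_s: 1.1
ee_pos: [0.3161, -0.3336, 0.3273]
eef_rot: [-3.141, 0.0, 0.042]
force: [1.7, 0.4, 0.1]
grip_width: 0.0342
time_s: 1.72
ee_pos: [0.4732, -0.1418, 0.3273]
eef_rot: [-3.142, 0.0, 0.042]
force: [-0.1, -1.0, -0.0]
grip_width: 0.034
time_s: 2.22
ee_pos: [0.5677, -0.026, 0.3262]
eef_rot: [-3.141, 0.002, 0.045]
force: [0.2, -1.0, -1.1]
grip_width: 0.0342
tcp [ 0.5677 -0.026   0.3262] rot [-3.1411e+00  1.8000e-03  4.5000e-02] t 2.23 F [ 0.2 -1.  -1.1] w 34.2
tool delta mm [ 28.2 -33.1  56.2] spin 0.0032
```

View pics/s4.png

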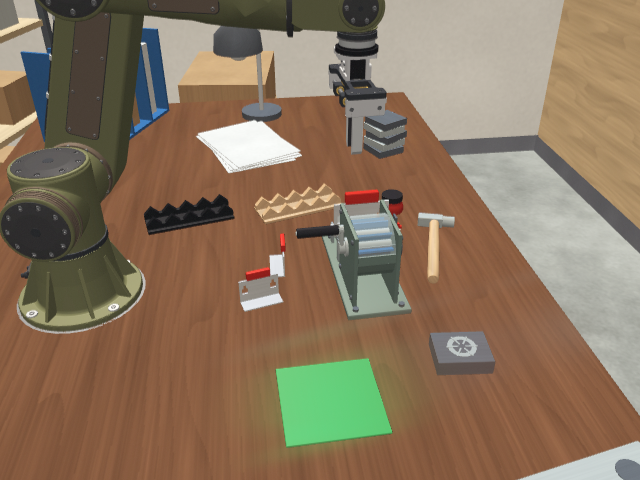

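```bash
python3 -m creep '{"xyz":[[14,-16.5,20],[14,-16.5,30],[0,0,6],[0,0,0]],"spin":[0,0,0.003,0]}' 
python3 -c "
from h import *
delta(F(0,77.5,194),YAW)
crop(ctrl.camera('side'),290,110,430,250,4.2,'s5.png')
crop(ctrl.camera('top'),255,125,385,235,5,'t5.png')
o=ctrl.get_obs()['ee_pos'];print(proj('side',o-[0,0,.022]),proj('top',o-[0,0,.022]))"
```

```text
time_s: 2.82
ee_pos: [0.5931, 0.0055, 0.2713]
eef_rot: [3.142, 0.001, 0.038]
force: [-0.2, 0.5, 1.2]
grip_width: 0.034
tcp [0.5931 0.0055 0.2713] rot [3.1415e+00 6.0000e-04 3.8400e-02] t 2.83 F [-0.2  0.5  1.2] w 34.0
tool delta mm [ 1.3 -2.9 77.3] spin -0.0035
[362.17786456 167.07556363] [311.61184258 176.46460835]
```

View pics/s5.png

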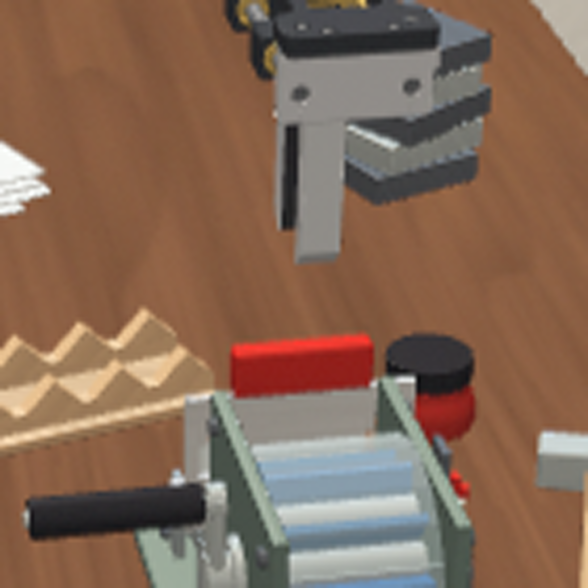

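View pics/t5.png

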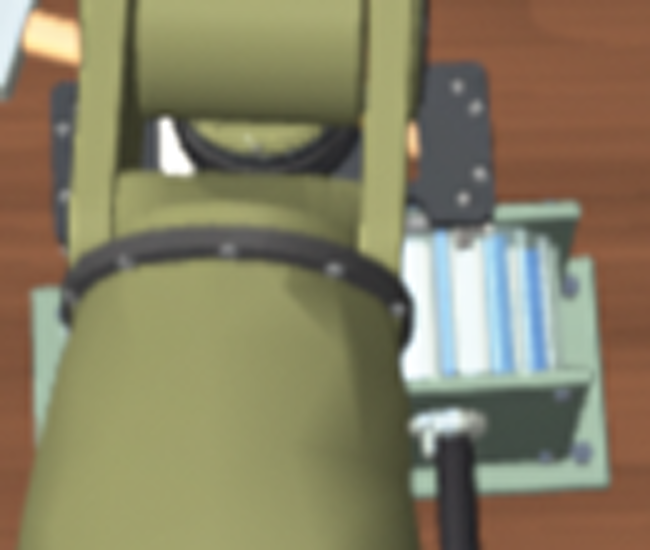

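Run:
```python
from h import *
o=ctrl.get_obs();R=Ro.from_euler("xyz",o["eef_rot"])
for s in(1,-1):
  for dx in(-.008,.008):
    X=o["ee_pos"]+R.apply([dx,s*.0295,.022]);p=proj("side",X);print(s,dx,(p-[290,110]+.5)*4.2-.5,X)
```

```text
1 -0.008 [302.02402755 270.08451292] [ 0.58654022 -0.02444507  0.25046546]
1 0.008 [335.60676648 267.40525541] [ 0.6025286  -0.02383589  0.25048918]
-1 -0.008 [275.21408991 216.23371147] [0.58429389 0.03451215 0.25045464]
-1 0.008 [307.49120966 213.75063598] [0.60028227 0.03512133 0.25047837]
```

```bash
python3 -m creep '{"xyz":[[1,-3,25],[0,0,25],[0,0,17],[0,0,10],[0,0,0]],"spin":[0,0,0,0,0]}' 
python3 -m creep '{"xyz":[[0,0,0],[0,0,0],[0,0,0]],"spin":[0,0,0]}' 0 30
python3 -c "
from h import *
delta(F(0,77.5,194),YAW)
crop(ctrl.camera('side'),290,110,430,250,4.2,'s6.png')"
```

```text
time_s: 3.55
ee_pos: [0.5942, 0.0088, 0.1945]
eef_rot: [-3.142, 0.0, 0.039]
force: [-0.2, 0.6, 0.6]
grip_width: 0.0338
time_s: 3.92
ee_pos: [0.5944, 0.0088, 0.195]
eef_rot: [3.141, -0.001, 0.039]
force: [0.2, -1.7, 2.5]
grip_width: 0.0137
tcp [0.5944 0.0088 0.195 ] rot [ 3.1412e+00 -1.0000e-03  3.8800e-02] t 3.92 F [ 0.2 -1.7  2.5] w 13.7
tool delta mm [-0.2  0.3  1. ] spin -0.0031
```

View pics/s6.png

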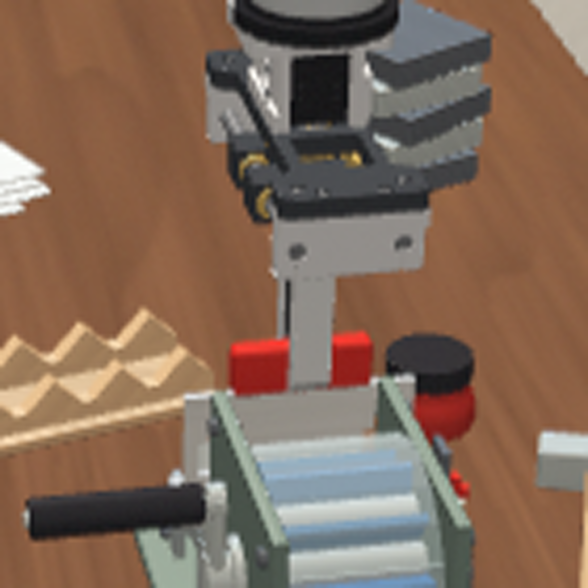

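The bar is gripped at 13.7 mm, with the finger at about its middle (310,360 in the crop). Raising 17.5 mm.

```bash
python3 -m creep '{"xyz":[[0,0,-5],[0,0,-5],[0,0,-5],[0,0,-2.5],[0,0,0]],"spin":[0,0,0,0,0]}' 
python3 -c "
from h import *
delta(F(0,77.5,194+17.5),YAW)
crop(ctrl.camera('side'),290,110,430,250,4.2,'s7.png')"
```

```text
time_s: 4.6
ee_pos: [0.5943, 0.0091, 0.2122]
eef_rot: [-3.141, -0.0, 0.039]
force: [-0.1, -0.2, -2.0]
grip_width: 0.014
tcp [0.5943 0.0091 0.2122] rot [-3.1414e+00 -3.0000e-04  3.8900e-02] t 4.6 F [-0.1 -0.2 -2. ] w 14.0
tool delta mm [-0.   0.6  0.7] spin -0.003
```

View pics/s7.png

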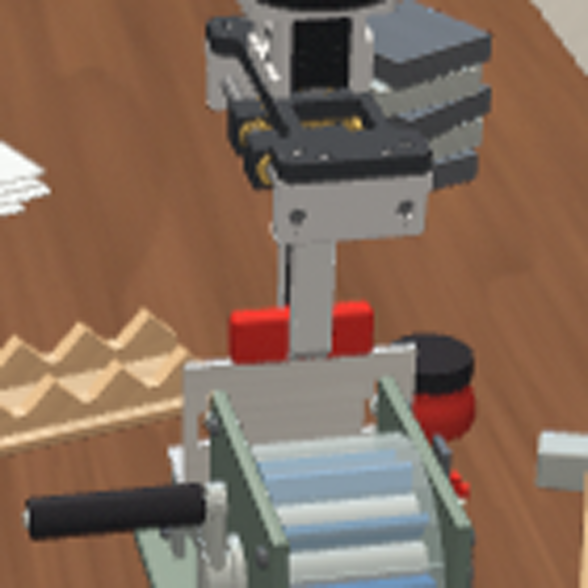

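The cover rose with the grip. Now I'll draw it off along +y.

```bash
python3 -m creep '{"xyz":[[0,-3,0],[0,-5,0],[0,-6,0],[0,-8,0],[0,0,0]],"spin":[0,0,0,0,0]}' 
python3 -m creep '{"xyz":[[0,-8,0],[0,0,-20],[0,0,-40],[0,0,-40],[0,0,0]],"spin":[0,0,0,0,0]}' 
python3 -c "
from h import *
delta([.478,-.37,.3])
cv2.imwrite('pics/s8.png',ctrl.camera('side')[:,:,::-1])"
```

```text
time_s: 5.28
ee_pos: [0.5933, 0.0316, 0.2119]
eef_rot: [-3.142, 0.0, 0.04]
force: [0.2, -0.5, -2.7]
grip_width: 0.0137
time_s: 5.9
ee_pos: [0.5937, 0.0392, 0.315]
eef_rot: [3.141, -0.006, 0.039]
force: [0.4, -0.2, -3.4]
grip_width: 0.0138
tcp [0.5937 0.0392 0.315 ] rot [ 3.1415 -0.0055  0.0388] t 5.9 F [ 0.4 -0.2 -3.4] w 13.8
tool delta mm [-131.6  404.4   14.3] spin None
```

View pics/s8.png

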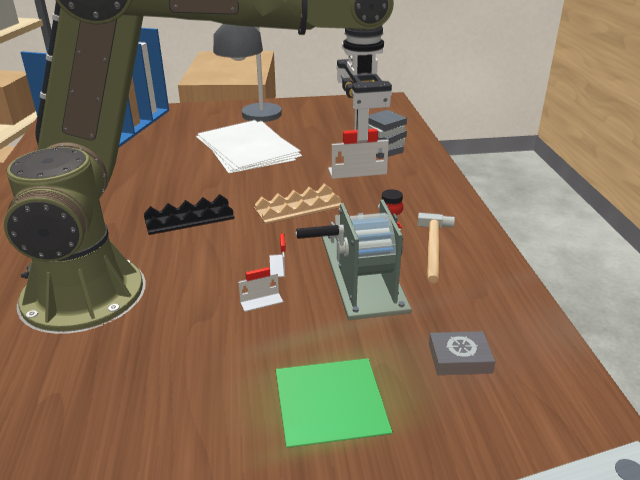

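The cover is clear of the studs, hanging at (360,155) in the side view. Carrying it to the mat.

```bash
python3 -m creep '{"xyz":[[-8,25,0],[-14,42,0],[-14,42,0],[-14,42,0],[-14,42,0]],"spin":[0,0,0,0,0]}' 
python3 -m creep '{"xyz":[[-14,42,0],[-14,42,0],[-14,42,0],[-13,42,0],[0,0,0]],"spin":[0,0,0,0,0]}' 
python3 -c "
from h import *
delta([.478,-.37,.101],0.035)
cv2.imwrite('pics/s9.png',ctrl.camera('side')[:,:,::-1])"
```

```text
time_s: 6.58
ee_pos: [0.5357, -0.1575, 0.31]
eef_rot: [-3.141, 0.002, 0.039]
force: [0.1, -0.3, -2.8]
grip_width: 0.0136
time_s: 7.2
ee_pos: [0.4869, -0.3285, 0.3095]
eef_rot: [-3.14, 0.003, 0.035]
force: [0.3, 0.5, -2.6]
grip_width: 0.0136
tcp [ 0.4869 -0.3285  0.3095] rot [-3.1397e+00  2.8000e-03  3.5400e-02] t 7.2 F [ 0.3  0.5 -2.6] w 13.6
tool delta mm [ -9.8  41.5 208.4] spin 0.0004
```

View pics/s9.png

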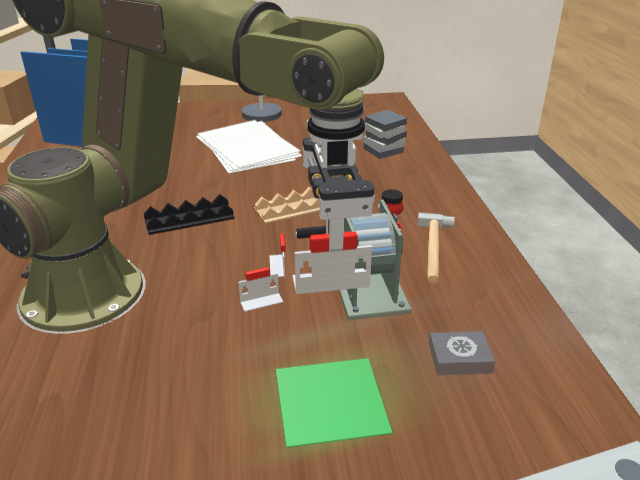

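```bash
python3 -m creep '{"xyz":[[-10,41,30],[0,0,50],[0,0,50],[0,0,40],[0,0,25]],"spin":[0,0,0,0,0]}' 
python3 -m creep '{"xyz":[[0,0,0],[0,0,2],[0,0,2],[0,0,0]],"spin":[0,0,0,0]}'
python3 -c "
from h import *
delta([.478,-.37,.101],0.035)"
```

```text
time_s: 7.88
ee_pos: [0.4794, -0.3659, 0.1139]
eef_rot: [-3.139, 0.003, 0.04]
force: [0.1, -0.5, -2.5]
grip_width: 0.0139
time_s: 8.38
ee_pos: [0.4799, -0.3678, 0.1135]
eef_rot: [3.141, -0.001, 0.039]
force: [0.3, -0.3, -2.3]
grip_width: 0.0138
tcp [ 0.4799 -0.3678  0.1135] rot [ 3.141e+00 -6.000e-04  3.880e-02] t 8.38 F [ 0.3 -0.3 -2.3] w 13.8
tool delta mm [-2.   2.1 12.5] spin 0.0038
```

```bash
python3 -m creep '{"xyz":[[-1,1,3],[0,0,3],[0,0,2],[0,0,0]],"spin":[0,0,0,0]}'
python3 -m creep '{"xyz":[[0,0,1.5],[0,0,0]],"spin":[0,0]}'
python3 -m creep '{"xyz":[[0,0,1.5],[0,0,0]],"spin":[0,0]}'
```

```text
time_s: 8.88
ee_pos: [0.4787, -0.3688, 0.1047]
eef_rot: [-3.141, 0.0, 0.039]
force: [-0.1, 0.7, -2.3]
grip_width: 0.0138
time_s: 9.12
ee_pos: [0.4789, -0.3691, 0.1044]
eef_rot: [3.141, -0.001, 0.039]
force: [-2.6, 0.1, 5.5]
grip_width: 0.0137
time_s: 9.38
ee_pos: [0.4791, -0.3694, 0.1043]
eef_rot: [3.14, -0.001, 0.039]
force: [-6.1, 2.2, 16.1]
grip_width: 0.0136
```

```bash
python3 -m creep '{"xyz":[[0,0,-2],[0,0,0]],"spin":[0,0]}'
python3 -m creep '{"xyz":[[0,0,0],[0,0,0],[0,0,0]],"spin":[0,0,0]}' 34 20
python3 -m creep '{"xyz":[[0,0,-20],[0,0,-40],[0,0,-50],[0,0,-40],[0,0,0]],"spin":[0,0,0,0,0]}'
python3 -c "
from h import *
delta(F(-118,0,250),YAW)
cv2.imwrite('pics/s10.png',ctrl.camera('side')[:,:,::-1])"
```

```text
time_s: 9.62
ee_pos: [0.4789, -0.3689, 0.1043]
eef_rot: [3.141, -0.0, 0.039]
force: [-0.9, 0.3, 4.5]
grip_width: 0.0138
time_s: 10.0
ee_pos: [0.4788, -0.3688, 0.1038]
eef_rot: [-3.141, 0.0, 0.039]
force: [-0.3, 0.5, -0.7]
grip_width: 0.0338
time_s: 10.62
ee_pos: [0.4795, -0.3693, 0.2571]
eef_rot: [3.138, -0.004, 0.039]
force: [-0.2, -0.0, -0.0]
grip_width: 0.0341
tcp [ 0.4795 -0.3693  0.2571] rot [ 3.1378 -0.0041  0.0389] t 10.62 F [-0.2 -0.  -0. ] w 34.1
tool delta mm [  11.6 -295.2    6.1] spin -0.003
```

View pics/s10.png

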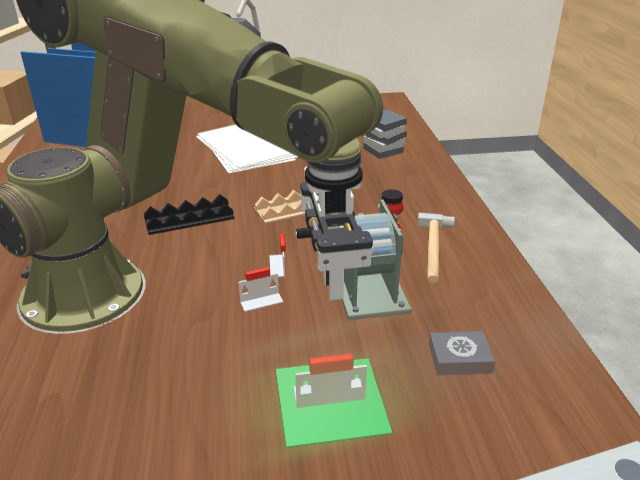

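The cover stands upright on the mat at (331,385). Next, the crank handle.

```bash
python3 -m creep '{"xyz":[[2,-40,0],[2,-50,0],[2,-55,0],[2,-55,0],[2,-50,0]],"spin":[0,0,0,0,0]}' 40 20
python3 -m creep '{"xyz":[[2,-45,0],[0,0,0]],"spin":[0,0]}'
python3 -c "
from h import *
delta(F(-118,0,160),YAW)
crop(ctrl.camera('side'),250,110,410,260,4,'s11.png')"
```

```text
time_s: 11.3
ee_pos: [0.4784, -0.1167, 0.2524]
eef_rot: [-3.141, 0.002, 0.039]
force: [1.4, -0.1, 0.1]
grip_width: 0.0399
time_s: 11.55
ee_pos: [0.4789, -0.0713, 0.2527]
eef_rot: [-3.141, 0.002, 0.042]
force: [0.7, -0.2, -0.3]
grip_width: 0.0401
tcp [ 0.4789 -0.0713  0.2527] rot [-3.1409e+00  1.9000e-03  4.2200e-02] t 11.55 F [ 0.7 -0.2 -0.3] w 40.1
tool delta mm [ 0.8  2.7 92.7] spin 0.0003
```

View pics/s11.png

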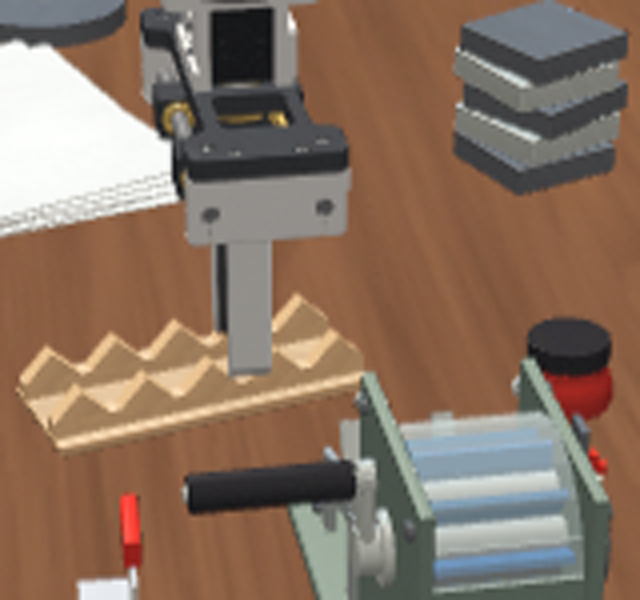

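```bash
python3 -m creep '{"xyz":[[1,2.5,30],[0,0,35],[0,0,20],[0,0,8],[0,0,0]],"spin":[0,0,0,0,0]}'
python3 -c "
from h import *
delta(F(-118,0,160),YAW)
crop(ctrl.camera('side'),250,110,410,260,4,'s12.png')"
```

```text
time_s: 12.22
ee_pos: [0.4803, -0.0766, 0.1606]
eef_rot: [-3.141, 0.001, 0.038]
force: [0.6, -0.4, 0.2]
grip_width: 0.0401
tcp [ 0.4803 -0.0766  0.1606] rot [-3.1414e+00  9.0000e-04  3.8100e-02] t 12.22 F [ 0.6 -0.4  0.2] w 40.1
tool delta mm [-0.6 -2.7  0.6] spin -0.0038
```

View pics/s12.png

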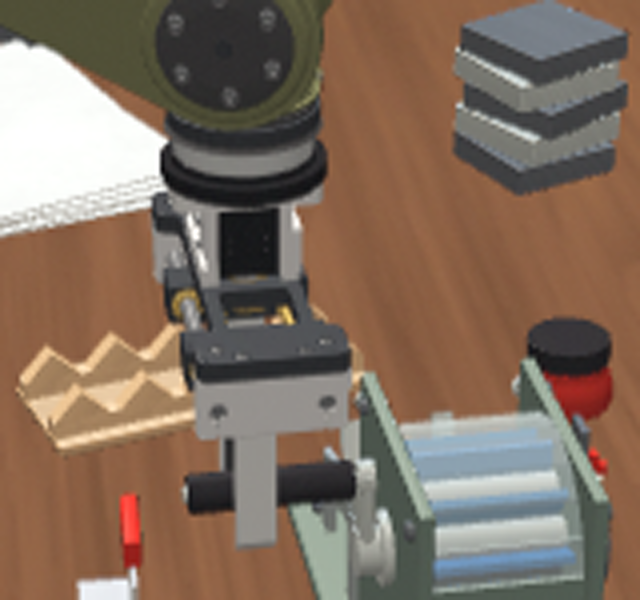

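```bash
python3 -m creep '{"xyz":[[0,-2.5,0],[0,0,0]],"spin":[0,0]}'
python3 -m creep '{"xyz":[[0,0,0],[0,0,0],[0,0,0]],"spin":[0,0,0]}' 0 25
python3 -c "
from h import *
delta(F(-118,0,160),YAW)"
```

```text
time_s: 12.52
ee_pos: [0.4805, -0.0734, 0.1615]
eef_rot: [3.141, -0.001, 0.039]
force: [0.6, -0.2, 0.9]
grip_width: 0.04
time_s: 12.9
ee_pos: [0.4804, -0.0739, 0.1611]
eef_rot: [3.141, -0.0, 0.039]
force: [-0.2, -4.2, 1.0]
grip_width: 0.0191
tcp [ 0.4804 -0.0739  0.1611] rot [ 3.1409e+00 -1.0000e-04  3.8800e-02] t 12.9 F [-0.2 -4.2  1. ] w 19.1
tool delta mm [-0.8  0.   1.1] spin -0.0031
```

```bash
python3 -m creep '{"xyz":[[0,-4.2,0.2],[0,-4.2,0.6],[0,-4.1,1.0],[0,-3.9,1.4]],"spin":[0,0,0,0]}'
python3 -m creep '{"xyz":[[0,-3.8,1.8],[0,-3.6,2.2],[0,-3.4,2.6],[0,0,0]],"spin":[0,0,0,0]}'
python3 -c "
from h import *
delta(F(-118,42*np.sin(.7),118+42*np.cos(.7)),YAW)
cv2.imwrite('pics/t13.png',ctrl.camera('top')[:,:,::-1])
crop(ctrl.camera('side'),250,130,410,280,4,'s13.png')"
```

```text
time_s: 13.4
ee_pos: [0.4797, -0.0578, 0.1575]
eef_rot: [3.14, 0.0, 0.039]
force: [0.9, -9.7, -4.2]
grip_width: 0.0194
time_s: 13.9
ee_pos: [0.4792, -0.047, 0.1506]
eef_rot: [3.14, 0.0, 0.039]
force: [2.6, -8.0, -6.5]
grip_width: 0.0189
tcp [ 0.4792 -0.047   0.1506] rot [3.1403e+00 5.0000e-04 3.8800e-02] t 13.9 F [ 2.6 -8.  -6.5] w 18.9
tool delta mm [-0.7 -0.1  0.5] spin -0.0031
```

View pics/t13.png

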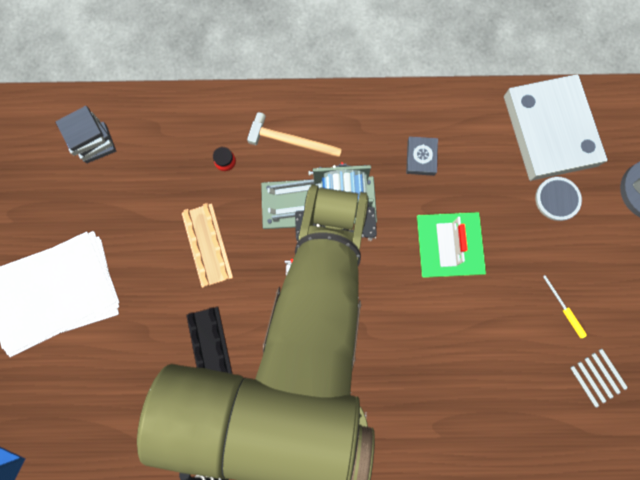

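View pics/s13.png

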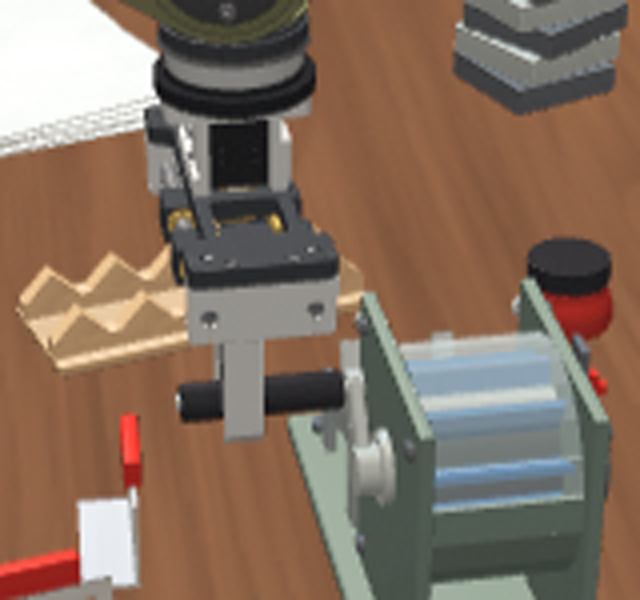

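```bash
python3 -c "
from h import *
im=ctrl.camera('top');crop(im,255,155,385,245,6,'t14.png')
print(proj('top',F(0,174,63)))"
```

```text
[276.27981944 200.38752858]
```

View pics/t14.png

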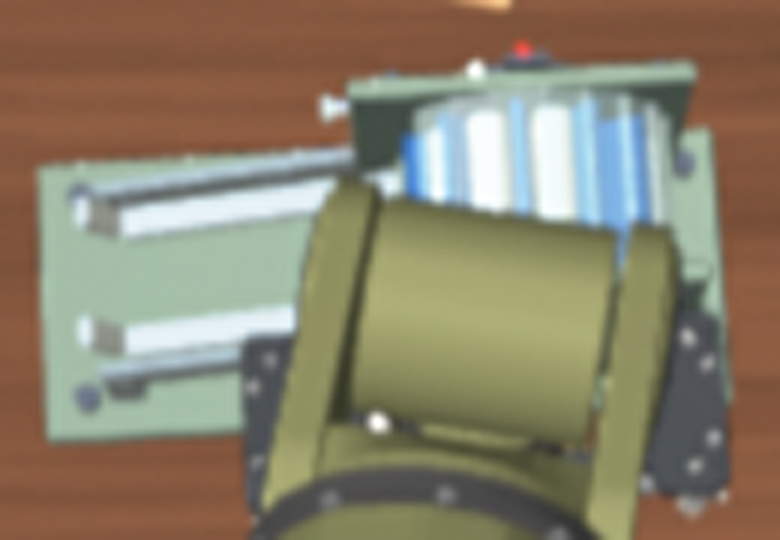

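The track is empty: no pin at the expected nest pixel (276,200). The notch, at (476,68) in the crop, confirms the drum is at about 0.7 rad, so pin1 is absent. I'll turn on.

```bash
python3 -m creep '{"xyz":[[0,-3.1,2.9],[0,-2.8,3.1],[0,-2.4,3.4],[0,-2.1,3.6]],"spin":[0,0,0,0]}'
python3 -m creep '{"xyz":[[0,-1.7,3.8],[0,-1.3,4.0],[0,0,0],[0,0,0]],"spin":[0,0,0,0]}'
python3 -c "
from h import *
delta(F(-118,42*np.sin(1.3),118+42*np.cos(1.3)),YAW)
im=ctrl.camera('top');crop(im,255,155,385,245,6,'t15.png')"
```

```text
time_s: 14.55
ee_pos: [0.4788, -0.0372, 0.1379]
eef_rot: [3.139, 0.0, 0.039]
force: [-0.5, -14.9, -1.9]
grip_width: 0.0194
time_s: 15.05
ee_pos: [0.4787, -0.0342, 0.13]
eef_rot: [3.139, 0.0, 0.039]
force: [1.3, -11.5, -4.8]
grip_width: 0.0194
tcp [ 0.4787 -0.0342  0.13  ] rot [3.1395e+00 5.0000e-04 3.8500e-02] t 15.05 F [  1.3 -11.5  -4.8] w 19.4
tool delta mm [-0.7 -0.7  0.8] spin -0.0033
```

View pics/t15.png

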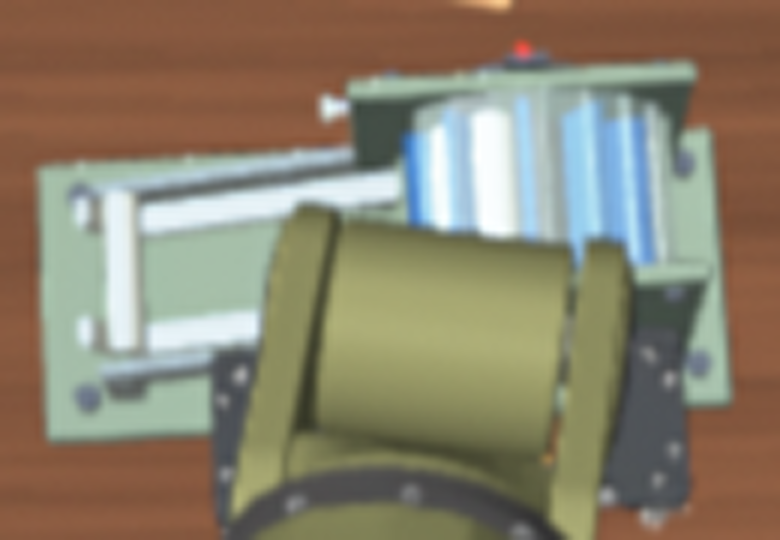

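A pin lies in the nest at crop (122,270), and at least one light bar is still in the drum at (490,150). I'll release the crank and measure the pin and the rack.

```bash
python3 -m creep '{"xyz":[[0,0,0],[0,0,0],[0,0,0]],"spin":[0,0,0]}' 36 25
python3 -m creep '{"xyz":[[0,0,-20],[0,0,-40],[0,0,-40],[0,0,-20],[0,0,0]],"spin":[0,0,0,0,0]}'
cat >> h.py <<'E'
def fi(X): return Ro.from_euler("z",-YAW).apply(np.asarray(X)-FO)*1000
def rack(im):
    hsv=cv2.cvtColor(im,cv2.COLOR_RGB2HSV)
    return hsv
E
python3 -c "
from h import *
im=ctrl.camera('top');cv2.imwrite('pics/t16.png',im[:,:,::-1]);crop(im,170,150,300,290,4.2,'t16c.png')
for c in[(108,190),(136,190),(107,350),(139,350),(122,270)]:
    print(fi(onz('top',((c[0]+.5)/6-.5+255,(c[1]+.5)/6-.5+155),.068)).round(1))
delta(F(0,174,200),YAW)"
```

```text
time_s: 15.48
ee_pos: [0.4788, -0.0327, 0.1304]
eef_rot: [-3.141, -0.0, 0.039]
force: [-0.6, 0.1, 0.5]
grip_width: 0.036
time_s: 16.1
ee_pos: [0.4791, -0.0329, 0.2514]
eef_rot: [3.141, -0.002, 0.039]
force: [-0.5, -0.1, 0.3]
grip_width: 0.0359
[ 37.6 181.9  68. ]
[ 36.9 169.7  68. ]
[-34.6 184.7  68. ]
[-35.4 170.9  68. ]
[  1. 177.  68.]
tcp [ 0.4787 -0.0328  0.2501] rot [-3.1415e+00 -3.0000e-04  3.9000e-02] t 16.15 F [-0.1 -0.8 -0.6] w 36.2
tool delta mm [ 116.8 -133.2   50.1] spin -0.0029
```

View pics/t16c.png

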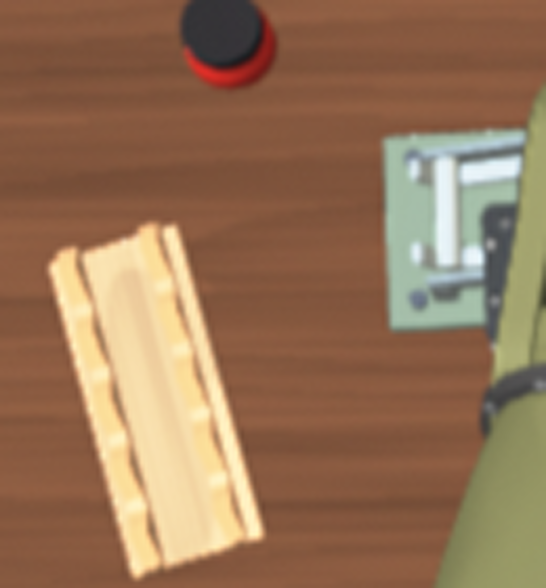

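```bash
python3 -m creep '{"xyz":[[23,-27,0],[24,-27,0],[24,-27,0],[24,-27,0],[23,-27,0]],"spin":[0,0,0,0,0]}'
python3 -m creep '{"xyz":[[0,0,30],[0,0,30],[0,0,0]],"spin":[-0.003,0,0]}'
python3 -c "
from h import *
delta(F(0,176,71),YAW)
crop(ctrl.camera('side'),290,110,430,250,4.2,'s17.png')"
```

```text
time_s: 16.77
ee_pos: [0.5917, 0.1075, 0.2484]
eef_rot: [3.141, 0.002, 0.039]
force: [-0.5, -0.1, 0.1]
grip_width: 0.0358
time_s: 17.15
ee_pos: [0.5901, 0.1064, 0.187]
eef_rot: [3.141, 0.006, 0.042]
force: [-0.2, 0.1, 0.6]
grip_width: 0.0356
tcp [0.5901 0.1064 0.187 ] rot [3.1412 0.006  0.0419] t 17.15 F [-0.2  0.1  0.6] w 35.6
tool delta mm [  0.7  -0.4 116. ] spin 0.0
```

View pics/s17.png

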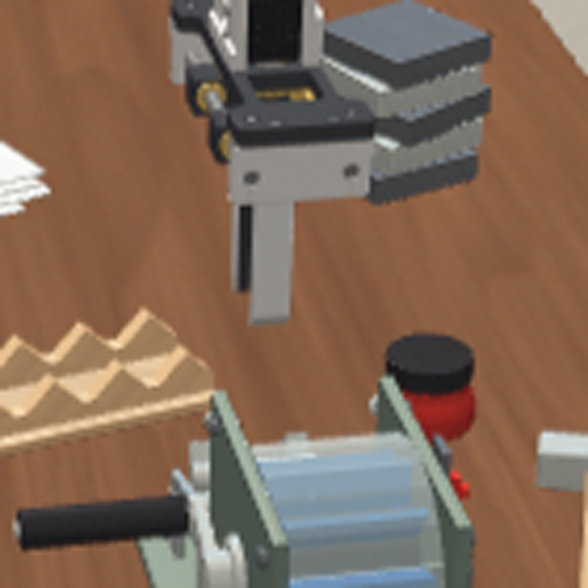

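```bash
python3 -m creep '{"xyz":[[0,0,30],[0,0,30],[0,0,25],[0,0,15],[0,0,0]],"spin":[0,0,0,0,0]}'
python3 -m creep '{"xyz":[[0,0,8],[0,0,5],[0,0,0]],"spin":[0,0,0]}'
python3 -c "
from h import *
delta(F(0,176,71),YAW)
crop(ctrl.camera('top'),230,140,340,240,6,'t18.png')"
```

```text
time_s: 17.82
ee_pos: [0.5915, 0.1065, 0.0903]
eef_rot: [3.142, 0.001, 0.042]
force: [-0.8, 0.2, -0.3]
grip_width: 0.0361
time_s: 18.2
ee_pos: [0.5914, 0.1065, 0.0772]
eef_rot: [-3.142, 0.0, 0.042]
force: [0.5, 0.2, -0.2]
grip_width: 0.0359
tcp [0.5914 0.1065 0.0772] rot [-3.1416e+00  3.0000e-04  4.1800e-02] t 18.2 F [ 0.5  0.2 -0.2] w 35.9
tool delta mm [-1.2 -0.4  6.2] spin -0.0001
```

View pics/t18.png

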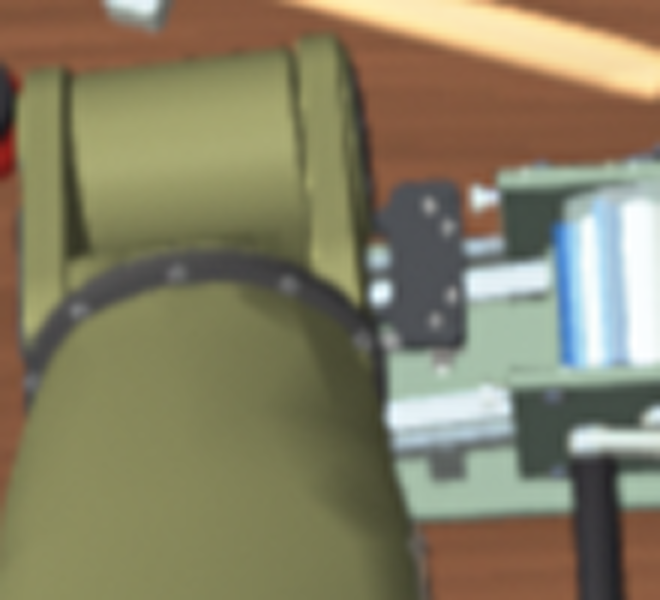

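```bash
python3 -m creep '{"xyz":[[0,0,6],[0,0,0]],"spin":[0,0]}'
python3 -m creep '{"xyz":[[0,0,0],[0,0,0],[0,0,0]],"spin":[0,0,0]}' 0 25
python3 -c "
from h import *
delta(F(0,176,71),YAW)"
```

```text
time_s: 18.5
ee_pos: [0.5912, 0.1065, 0.0709]
eef_rot: [3.142, 0.001, 0.042]
force: [-0.6, 0.1, -0.5]
grip_width: 0.0361
time_s: 18.88
ee_pos: [0.5916, 0.1046, 0.0717]
eef_rot: [3.139, 0.0, 0.042]
force: [-0.1, -14.9, 2.6]
grip_width: 0.0151
tcp [0.5916 0.1046 0.0717] rot [3.1385 0.     0.0416] t 18.88 F [ -0.1 -14.9   2.6] w 15.1
tool delta mm [-1.4 -2.3  0.7] spin -0.0003
```

```bash
python3 -m creep '{"xyz":[[0,2,0],[0,0,-8],[0,0,-20],[0,0,-40],[0,0,-40]],"spin":[0,0,0,0,0]}'
python3 -m creep '{"xyz":[[0,0,-20],[0,0,0]],"spin":[0,0]}'
python3 -c "
from h import *
crop(ctrl.camera('side'),290,110,430,250,4.2,'s19.png')
im=ctrl.camera('top');cv2.imwrite('pics/t19.png',im[:,:,::-1]);crop(im,170,190,250,300,5.4,'t19c.png')"
```

```text
time_s: 19.5
ee_pos: [0.5913, 0.1048, 0.1809]
eef_rot: [-3.141, 0.0, 0.042]
force: [0.4, 0.3, -1.0]
grip_width: 0.0151
time_s: 19.75
ee_pos: [0.592, 0.1048, 0.2011]
eef_rot: [-3.141, -0.003, 0.042]
force: [-0.9, 0.4, -1.2]
grip_width: 0.0154
```

View pics/s19.png

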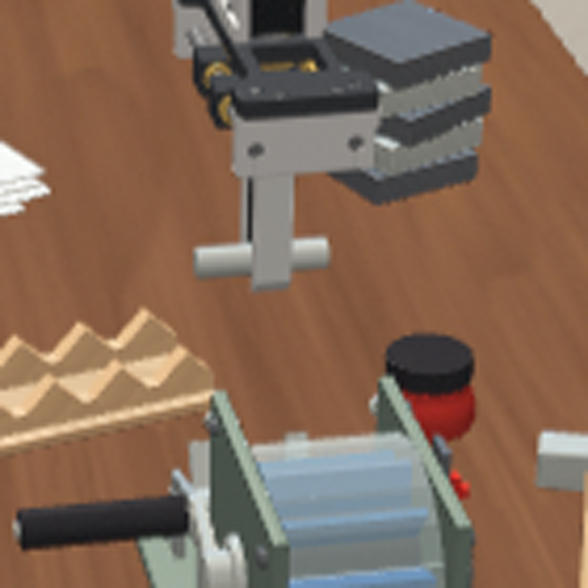

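View pics/t19c.png

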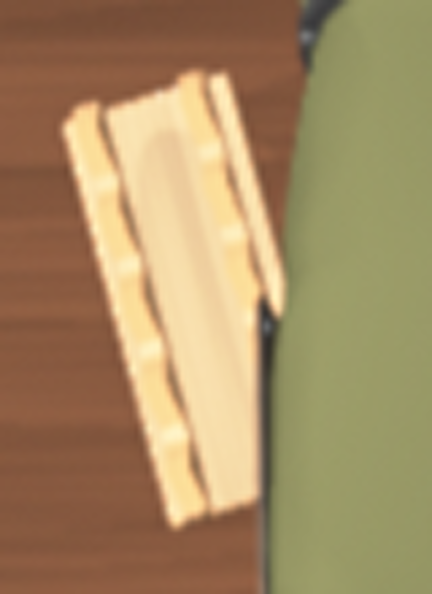

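The pin is held centred. Now I'll measure the rack.

Run:
```python
import cv2
t=cv2.imread("pics/t16.png");s=cv2.imread("pics/side0.png")
cv2.imwrite("pics/r_t.png",cv2.resize(t[198:292,172:242],None,fx=6.3,fy=6.3,interpolation=cv2.INTER_CUBIC))
cv2.imwrite("pics/r_s.png",cv2.resize(s[178:226,248:348],None,fx=7.5,fy=7.5,interpolation=cv2.INTER_CUBIC))
```

```text
(no output)
```

View pics/r_t.png

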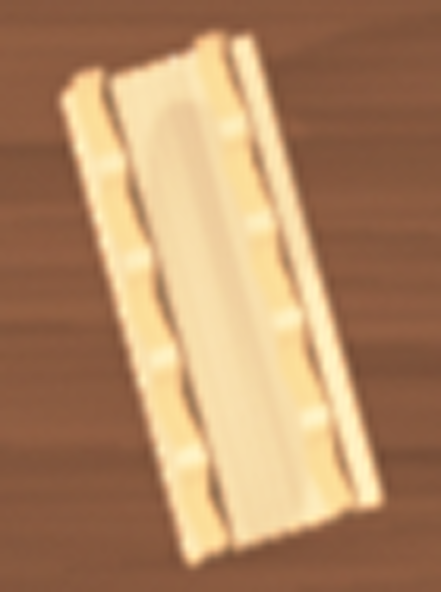

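View pics/r_s.png

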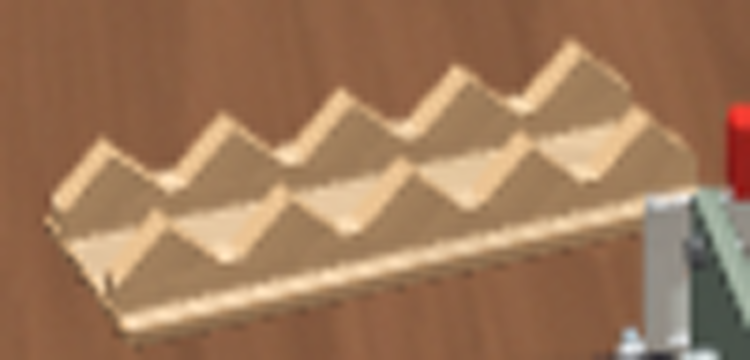

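```bash
cat >> h.py <<'E'
def rackpose(Lp,Rp,z=.017):
    # V-bottom pixels (full image) top view, from +x end down
    L=np.array([onz("top",p,z) for p in Lp]);R=np.array([onz("top",p,z) for p in Rp])
    C=(L+R)/2; print("rail gap",np.linalg.norm(L-R,axis=1).round(4)*1000)
    k=np.array([66,22,-22,-66])/1000
    ax=(k[:,None]*(C-C.mean(0))).sum(0)/(k**2).sum(); yaw=np.arctan2(ax[1],ax[0])
    print("centre",C.mean(0).round(4),"yaw",yaw.round(4),"scale",np.linalg.norm(ax).round(4)); 
    y2=[np.arctan2(-(l-r)[0],(l-r)[1]) for l,r in zip(L,R)];print("yaw from pairs",np.round(y2,3))
    return C.mean(0),yaw
E
python3 - <<'E'
from h import *
f=lambda c:((c[0]+.5)/6.3-.5+172,(c[1]+.5)/6.3-.5+198)
g=lambda c:((c[0]+.5)/7.5-.5+248,(c[1]+.5)/7.5-.5+178)
L=[(105,163),(132,260),(158,357),(185,458)];R=[(230,128),(258,222),(285,320),(312,418)]
sf=[(520,108),(405,135),(290,160),(170,183)];sn=[(588,180),(468,205),(350,232),(228,258)]
for a,b in list(zip(sf,L))+list(zip(sn,R)): print([x.round(4) for x in tri(g(a),f(b))])
for z in(.015,.018):
    c,y=rackpose([f(p) for p in L],[f(p) for p in R],z)
E
```

```text
[array([0.5423, 0.347 , 0.0156]), np.float64(0.0002)]
[array([0.4999, 0.3339, 0.0148]), np.float64(0.0001)]
[array([0.4581, 0.3212, 0.0147]), np.float64(0.0005)]
[array([0.4151, 0.3079, 0.016 ]), np.float64(0.0013)]
[array([0.5586, 0.2944, 0.0139]), np.float64(0.0025)]
[array([0.516 , 0.2807, 0.015 ]), np.float64(0.0008)]
[array([0.4738, 0.2679, 0.0147]), np.float64(0.0016)]
[array([0.4316, 0.2552, 0.0151]), np.float64(0.0014)]
rail gap [55.1 55.5 55.4 55.4]
centre [0.4864 0.301  0.015 ] yaw 0.2975 scale 1.0061
yaw from pairs [0.27  0.289 0.278 0.298]
rail gap [55.  55.4 55.3 55.3]
centre [0.4858 0.3003 0.018 ] yaw 0.2975 scale 1.0039
yaw from pairs [0.27  0.289 0.278 0.298]
```

```bash
python3 -m creep '{"xyz":[[0,0,-5],[0,0,-5],[0,0,0],[0,0,0],[0,0,0]],"spin":[-0.18,-0.18,-0.18,-0.18,-0.18]}'
python3 -m creep '{"xyz":[[0,0,0],[0,0,0],[0,0,0],[0,0,0],[0,0,0]],"spin":[-0.18,-0.18,-0.18,-0.18,-0.18]}'
python3 -c "
from h import *
delta([.5494,.3198,.150],.295+np.pi/2);print(ctrl.get_obs()['qpos'].round(2))"
```

```text
time_s: 20.48
ee_pos: [0.5911, 0.1045, 0.2078]
eef_rot: [-3.14, 0.002, 0.948]
force: [0.2, -0.0, -0.6]
grip_width: 0.0151
time_s: 21.1
ee_pos: [0.5911, 0.1045, 0.2077]
eef_rot: [-3.139, -0.0, 1.848]
force: [-0.1, -0.2, -0.8]
grip_width: 0.0155
tcp [0.5911 0.1045 0.2077] rot [-3.1392e+00 -5.0000e-04  1.8478e+00] t 21.1 F [-0.1 -0.2 -0.8] w 15.5
tool delta mm [218.4  18.9  57.8] spin -0.018
[ 0.11  0.43  1.39  0.    1.32 -0.16]
```

```bash
python3 -m creep '{"xyz":[[40,3.8,0],[45,3.8,0],[45,3.8,0],[45,3.8,0],[43,3.8,0]],"spin":[-0.018,0,0,0,0]}'
python3 -m creep '{"xyz":[[0,0,30],[0,0,20],[0,0,0]],"spin":[0,0,0]}'
python3 -c "
from h import *
delta([.5494,.3198,.038],.295+np.pi/2)
im=ctrl.camera('top');crop(im,150,170,270,300,4.6,'t20.png');crop(ctrl.camera('side'),230,90,380,240,4,'s20.png')"
```

```text
time_s: 21.72
ee_pos: [0.5474, 0.3203, 0.2077]
eef_rot: [-3.139, 0.0, 1.86]
force: [0.3, -0.1, -1.6]
grip_width: 0.0152
time_s: 22.1
ee_pos: [0.5473, 0.3187, 0.1566]
eef_rot: [-3.137, 0.001, 1.86]
force: [-0.0, 0.6, -0.7]
grip_width: 0.0151
tcp [0.5473 0.3187 0.1566] rot [-3.1369e+00  8.0000e-04  1.8600e+00] t 22.1 F [-0.   0.6 -0.7] w 15.1
tool delta mm [  0.6   2.9 118.6] spin -0.0058
```

View pics/t20.png

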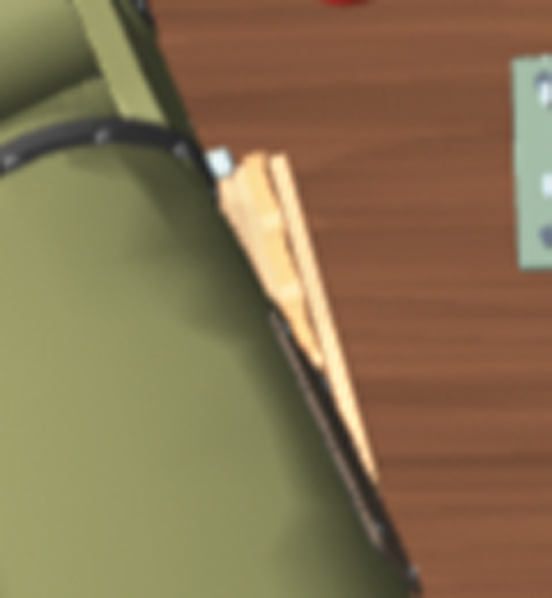

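View pics/s20.png

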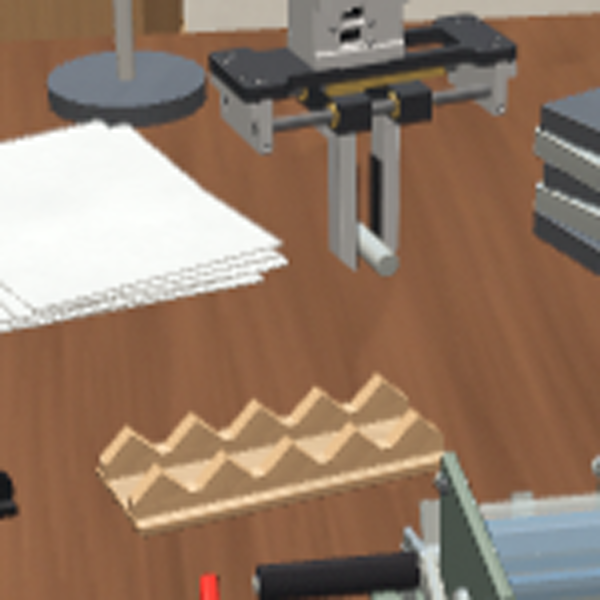

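```bash
python3 -m creep '{"xyz":[[0.6,2.9,25],[0,0,30],[0,0,30],[0,0,15],[0,0,0]],"spin":[-0.006,0,0,0,0]}'
python3 -m creep '{"xyz":[[0,0,6],[0,0,0]],"spin":[0,0]}'
python3 -c "
from h import *
delta([.5494,.3198,.037],.295+np.pi/2)
crop(ctrl.camera('side'),230,130,380,240,5,'s21.png')"
```

```text
time_s: 22.82
ee_pos: [0.5509, 0.3203, 0.0593]
eef_rot: [-3.141, 0.0, 1.866]
force: [1.4, 0.6, -0.7]
grip_width: 0.0153
time_s: 23.08
ee_pos: [0.5511, 0.3205, 0.0538]
eef_rot: [3.141, -0.0, 1.866]
force: [1.0, 0.1, -0.8]
grip_width: 0.0153
tcp [0.5511 0.3205 0.0538] rot [ 3.1410e+00 -1.0000e-04  1.8658e+00] t 23.07 F [ 1.   0.1 -0.8] w 15.3
tool delta mm [-0.2 -1.8 16.8] spin 0.0
```

View pics/s21.png

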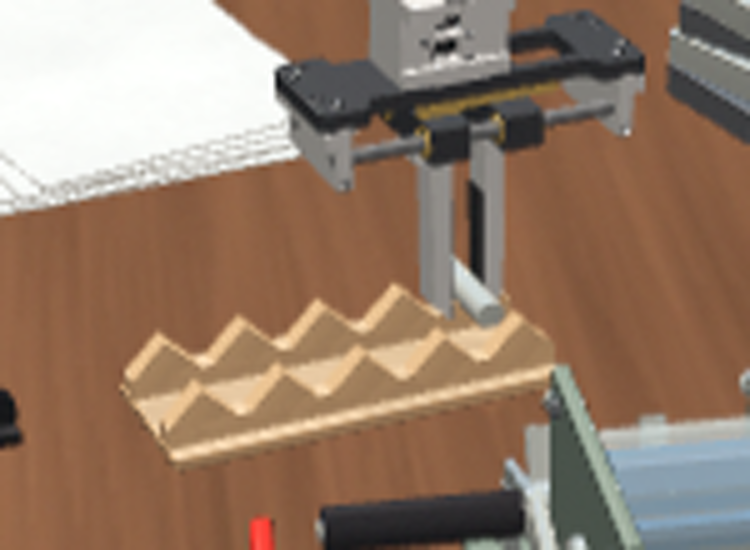

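```bash
python3 -m creep '{"xyz":[[0,-1.8,6],[0,0,6],[0,0,0]],"spin":[0,0,0]}'
python3 -m creep '{"xyz":[[0,0,2],[0,0,0]],"spin":[0,0]}'
python3 -m creep '{"xyz":[[0,0,1.5],[0,0,0]],"spin":[0,0]}'
python3 -c "
from h import *
delta([.5494,.3198,.037],.295+np.pi/2)"
```

```text
time_s: 23.5
ee_pos: [0.5489, 0.3197, 0.0406]
eef_rot: [-3.14, 0.0, 1.866]
force: [-0.4, 0.7, -1.0]
grip_width: 0.0154
time_s: 23.75
ee_pos: [0.5492, 0.3199, 0.0393]
eef_rot: [-3.141, 0.0, 1.866]
force: [-0.9, -0.4, -1.4]
grip_width: 0.0151
time_s: 24.0
ee_pos: [0.5492, 0.3199, 0.0378]
eef_rot: [-3.142, 0.0, 1.866]
force: [-0.1, -0.3, -0.6]
grip_width: 0.0153
tcp [0.5492 0.3199 0.0378] rot [-3.1415  0.      1.8659] t 24.0 F [-0.1 -0.3 -0.6] w 15.3
tool delta mm [-0.2  0.2  0.8] spin 0.0001
```

```bash
python3 -m creep '{"xyz":[[0,0,1],[0,0,0]],"spin":[0,0]}'
python3 -m creep '{"xyz":[[0,0,0],[0,0,0]],"spin":[0,0]}' 22 25
python3 -m creep '{"xyz":[[0,0,0]],"spin":[0]}' 30 25
python3 -m creep '{"xyz":[[0,0,-20],[0,0,-40],[0,0,-50],[0,0,-50],[0,0,-20]],"spin":[0,0,0,0,0]}'
```

```text
time_s: 24.25
ee_pos: [0.5493, 0.32, 0.0374]
eef_rot: [3.141, -0.0, 1.866]
force: [-3.6, -1.3, 4.0]
grip_width: 0.0154
time_s: 24.5
ee_pos: [0.5493, 0.3199, 0.0368]
eef_rot: [3.141, -0.0, 1.866]
force: [0.3, -0.1, 0.5]
grip_width: 0.0215
time_s: 24.62
ee_pos: [0.5492, 0.3199, 0.0368]
eef_rot: [3.142, 0.0, 1.866]
force: [-0.3, 1.0, -0.2]
grip_width: 0.0284
time_s: 25.25
ee_pos: [0.5498, 0.3202, 0.2221]
eef_rot: [3.136, -0.001, 1.866]
force: [-1.5, 0.0, -0.3]
grip_width: 0.0298
```

```bash
python3 -m creep '{"xyz":[[0,0,-5],[0,0,-5],[0,0,-5],[0,0,0],[0,0,0]],"spin":[0.18,0.18,0.18,0.18,0.18]}'
python3 -m creep '{"xyz":[[0,0,0],[0,0,0],[0,0,0],[0,0,0],[0,0,0]],"spin":[0.18,0.18,0.18,0.18,0.18]}' 36
python3 -c "
from h import *
delta(F(-118,42*np.sin(1.3),118+42*np.cos(1.3)),YAW)
im=ctrl.camera('top');cv2.imwrite('pics/t22.png',im[:,:,::-1]);crop(ctrl.camera('side'),230,130,380,240,5,'s22.png')"
```

```text
time_s: 25.88
ee_pos: [0.5491, 0.3199, 0.2336]
eef_rot: [3.141, -0.001, 0.96]
force: [0.8, 0.2, -0.7]
grip_width: 0.03
time_s: 26.5
ee_pos: [0.5491, 0.3199, 0.2335]
eef_rot: [-3.141, -0.001, 0.06]
force: [0.0, -0.0, 0.6]
grip_width: 0.0363
tcp [0.5491 0.3199 0.2335] rot [-3.141e+00 -1.300e-03  5.980e-02] t 26.5 F [ 0.  -0.   0.6] w 36.3
tool delta mm [-92.4 348.5 103.9] spin 0.018
```

View pics/s22.png

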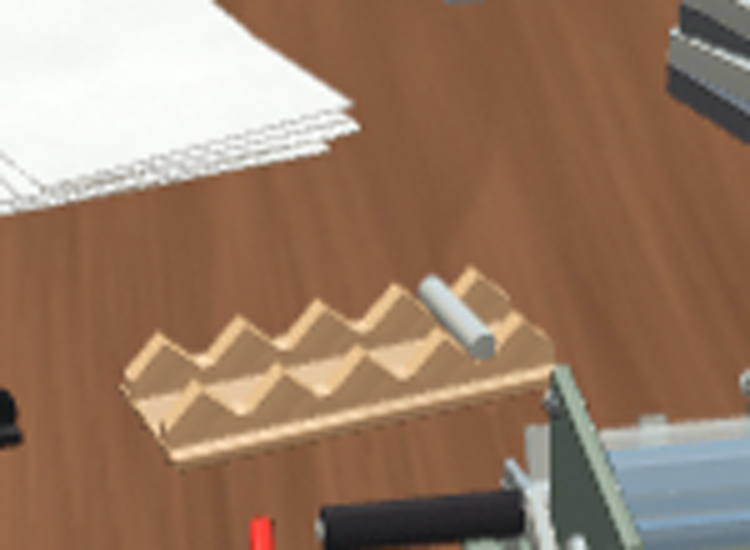

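View pics/t22.png

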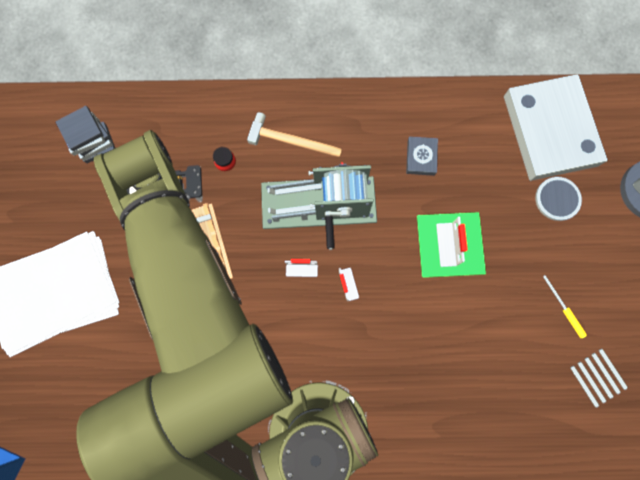

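```bash
python3 -m creep '{"xyz":[[-13,50,0],[-13,50,0],[-13,50,0],[-13,50,0],[-13,50,0]],"spin":[0.018,0,0,0,0]}'
python3 -m creep '{"xyz":[[-13,50,0],[-8,42,0],[0,0,0]],"spin":[0,0,0]}'
python3 -c "
from h import *
delta(F(-118,42*np.sin(1.3),118+42*np.cos(1.3)),YAW)
im=cv2.imread('pics/t22.png')[:,:,::-1];crop(im,255,155,385,245,6,'t22c.png')"
```

```text
time_s: 27.22
ee_pos: [0.4965, 0.0654, 0.2329]
eef_rot: [-3.142, -0.001, 0.053]
force: [0.4, -1.1, -0.2]
grip_width: 0.0362
time_s: 27.6
ee_pos: [0.4803, -0.028, 0.2329]
eef_rot: [3.141, -0.001, 0.049]
force: [0.2, 0.6, 0.2]
grip_width: 0.0361
tcp [ 0.4803 -0.028   0.2329] rot [ 3.1412e+00 -1.3000e-03  4.8900e-02] t 27.6 F [0.2 0.6 0.2] w 36.1
tool delta mm [ -2.8   5.3 103.6] spin 0.007
```

View pics/t22c.png

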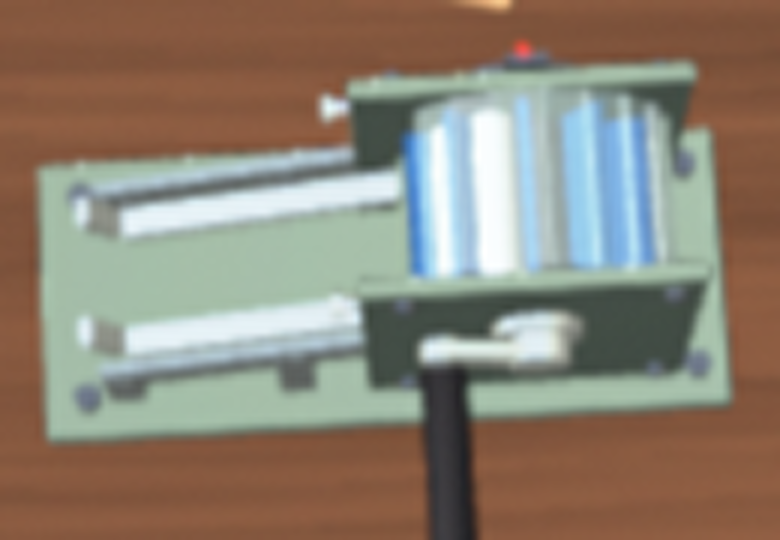

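```bash
python3 -c "
from h import *
for c in[(445,380),(453,530)]:print(fi(onz('top',((c[0]+.5)/6-.5+255,(c[1]+.5)/6-.5+155),.126)))
"
python3 -m creep '{"xyz":[[-2,5.3,30],[0,0,40],[0,0,20],[0,0,0]],"spin":[0.007,0,0,0]}'
python3 -c "
from h import *
delta(F(-118,42*np.sin(1.3),118+42*np.cos(1.3)),YAW)"
```

```text
[-69.95816865  39.6332063  126.        ]
[-133.14960326   39.80487924  126.        ]
time_s: 28.1
ee_pos: [0.4785, -0.0306, 0.1413]
eef_rot: [-3.141, 0.002, 0.044]
force: [0.3, -0.2, 1.0]
grip_width: 0.0361
tcp [ 0.4785 -0.0306  0.1413] rot [-3.1411e+00  1.9000e-03  4.4200e-02] t 28.1 F [ 0.3 -0.2  1. ] w 36.1
tool delta mm [-0.7  2.9 12.1] spin 0.0023
```

```bash
python3 -m creep '{"xyz":[[-0.7,2.5,8],[0,0,4],[0,0,0]],"spin":[0.002,0,0]}'
python3 -m creep '{"xyz":[[0,0,0],[0,0,0],[0,0,0]],"spin":[0,0,0]}' 0 25
python3 -c "
from h import *
delta(F(-118,42*np.sin(1.3),118+42*np.cos(1.3)),YAW)"
```

```text
time_s: 28.48
ee_pos: [0.4783, -0.0339, 0.13]
eef_rot: [3.142, -0.0, 0.039]
force: [-0.5, 0.2, 0.2]
grip_width: 0.0362
time_s: 28.85
ee_pos: [0.4783, -0.0343, 0.1301]
eef_rot: [3.141, -0.0, 0.039]
force: [-1.1, -4.7, 0.4]
grip_width: 0.0191
tcp [ 0.4783 -0.0343  0.1301] rot [ 3.1407e+00 -4.0000e-04  3.8900e-02] t 28.85 F [-1.1 -4.7  0.4] w 19.1
tool delta mm [-0.4 -0.9  0.8] spin -0.003
```

```bash
python3 -m creep '{"xyz":[[0,-0.8,4.1],[0,-0.4,4.2],[0,0,4.2],[0,0.4,4.2]],"spin":[0,0,0,0]}'
python3 -m creep '{"xyz":[[0,0.8,4.1],[0,1.1,4.0],[0,0,0],[0,0,0]],"spin":[0,0,0,0]}'
python3 -c "
from h import *
delta(F(-118,42*np.sin(1.9),118+42*np.cos(1.9)),YAW)
im=ctrl.camera('top');crop(im,255,155,385,245,6,'t23.png')"
```

```text
time_s: 29.35
ee_pos: [0.4783, -0.0334, 0.1132]
eef_rot: [3.141, -0.0, 0.039]
force: [-1.7, -5.7, 5.8]
grip_width: 0.0191
time_s: 29.85
ee_pos: [0.4784, -0.0354, 0.105]
eef_rot: [3.141, -0.0, 0.039]
force: [-0.4, -7.1, 1.0]
grip_width: 0.0193
tcp [ 0.4784 -0.0354  0.105 ] rot [ 3.1409e+00 -3.0000e-04  3.8800e-02] t 29.85 F [-0.4 -7.1  1. ] w 19.3
tool delta mm [-0.4 -1.2  0.5] spin -0.0031
```

View pics/t23.png

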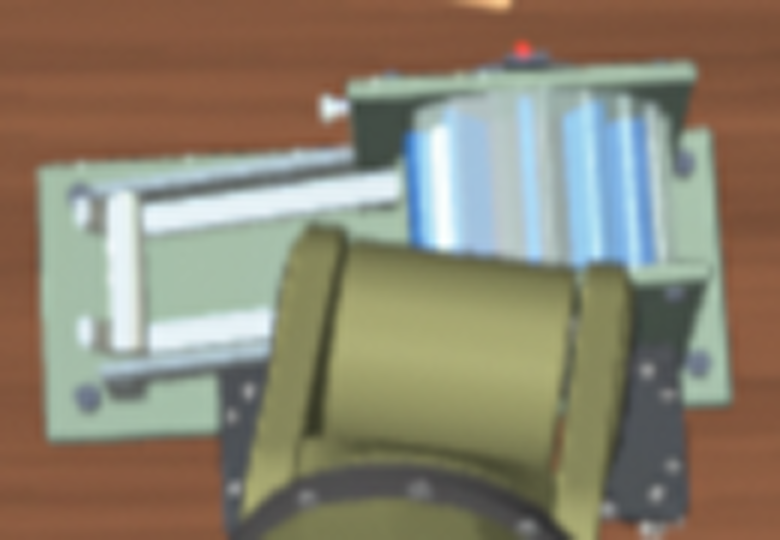

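The second pin is in the nest at (124,270), and one bar is left in the drum at (440,190). Picking it.

```bash
python3 -m creep '{"xyz":[[0,0,0],[0,0,0],[0,0,0]],"spin":[0,0,0]}' 36 25
python3 -m creep '{"xyz":[[0,0,-25],[0,0,-40],[0,0,-40],[0,0,-35],[0,0,0]],"spin":[0,0,0,0,0]}'
python3 -c "
from h import *
delta(F(-1.4,174,245),YAW)"
```

```text
time_s: 30.28
ee_pos: [0.4782, -0.0348, 0.105]
eef_rot: [-3.141, 0.0, 0.039]
force: [-0.0, 0.1, 0.2]
grip_width: 0.036
time_s: 30.9
ee_pos: [0.479, -0.035, 0.2473]
eef_rot: [3.141, -0.004, 0.039]
force: [-0.8, 0.0, -0.8]
grip_width: 0.0362
tcp [ 0.479  -0.035   0.2473] rot [ 3.141  -0.0043  0.039 ] t 30.9 F [-0.8  0.  -0.8] w 36.2
tool delta mm [ 115.1 -135.4    2.7] spin -0.0029
```

```bash
python3 -m creep '{"xyz":[[23,-27,0],[24,-27,0],[24,-27,0],[23,-27,0],[22,-27,0]],"spin":[-0.003,0,0,0,0]}'
python3 -m creep '{"xyz":[[0,0,30],[0,0,30],[0,0,0]],"spin":[0,0,0]}'
python3 -c "
from h import *
delta(F(0.5,174,71),YAW)"
```

```text
time_s: 31.52
ee_pos: [0.5889, 0.1057, 0.2434]
eef_rot: [3.142, 0.002, 0.042]
force: [-0.7, -0.3, -0.6]
grip_width: 0.0359
time_s: 31.9
ee_pos: [0.5873, 0.1046, 0.182]
eef_rot: [3.141, 0.006, 0.042]
force: [-0.0, 0.8, 1.0]
grip_width: 0.0362
tcp [0.5873 0.1046 0.182 ] rot [3.1412 0.0056 0.042 ] t 31.9 F [-0.   0.8  1. ] w 36.2
tool delta mm [  4.   -0.2 110.9] spin 0.0001
```

```bash
python3 -m creep '{"xyz":[[2,0,30],[0,0,30],[0,0,25],[0,0,12],[0,0,0]],"spin":[0,0,0,0,0]}'
python3 -m creep '{"xyz":[[0,0,8],[0,0,4],[0,0,0]],"spin":[0,0,0]}'
python3 -c "
from h import *
delta(F(0.5,174,71),YAW)"
```

```text
time_s: 32.52
ee_pos: [0.5907, 0.1047, 0.0883]
eef_rot: [-3.142, 0.0, 0.042]
force: [0.3, -0.1, 0.8]
grip_width: 0.0361
time_s: 32.9
ee_pos: [0.5906, 0.1047, 0.076]
eef_rot: [3.142, 0.0, 0.042]
force: [-0.0, 0.8, -1.0]
grip_width: 0.0359
tcp [0.5906 0.1047 0.076 ] rot [3.1416e+00 2.0000e-04 4.1900e-02] t 32.9 F [-0.   0.8 -1. ] w 35.9
tool delta mm [ 0.2 -0.1  5. ] spin -0.0
```

```bash
python3 -m creep '{"xyz":[[0,0,5],[0,0,0]],"spin":[0,0]}'
python3 -m creep '{"xyz":[[0,0,0],[0,0,0],[0,0,0]],"spin":[0,0,0]}' 0 25
python3 -m creep '{"xyz":[[0,0,-8],[0,0,-20],[0,0,-40],[0,0,-40],[0,0,-30]],"spin":[0,0,0,0,0]}'
python3 -c "
from h import *
ctrl.get_obs()
crop(ctrl.camera('side'),290,110,430,250,4.2,'s24.png')
im=ctrl.camera('top');cv2.imwrite('pics/t24.png',im[:,:,::-1])"
```

```text
time_s: 33.15
ee_pos: [0.5904, 0.1047, 0.0707]
eef_rot: [3.142, 0.001, 0.042]
force: [0.4, -0.0, -1.0]
grip_width: 0.0357
time_s: 33.52
ee_pos: [0.5907, 0.1043, 0.0712]
eef_rot: [3.141, -0.0, 0.042]
force: [0.0, -3.5, 1.2]
grip_width: 0.0151
time_s: 34.15
ee_pos: [0.5907, 0.1049, 0.2114]
eef_rot: [-3.141, -0.002, 0.042]
force: [0.0, 0.2, -1.2]
grip_width: 0.0154
```

View pics/s24.png

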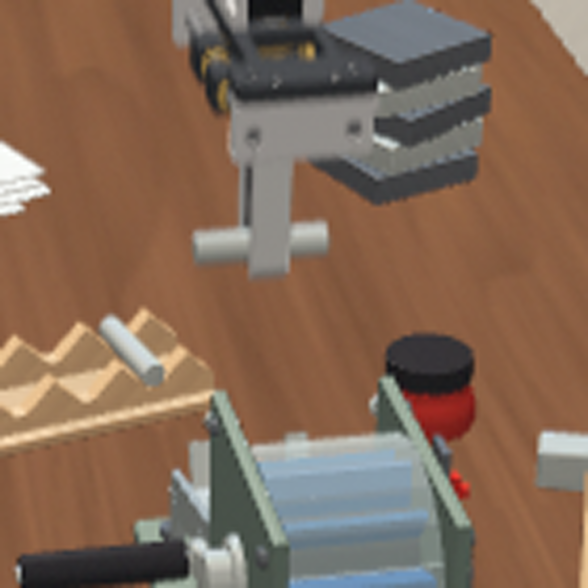

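```bash
python3 -m creep '{"xyz":[[0,0,-5],[0,0,0],[0,0,0],[0,0,0],[0,0,0]],"spin":[-0.18,-0.18,-0.18,-0.18,-0.18]}'
python3 -m creep '{"xyz":[[0,0,0],[0,0,0],[0,0,0],[0,0,0],[0,0,0]],"spin":[-0.18,-0.18,-0.18,-0.18,-0.18]}'
python3 -c "
from h import *
delta([.5073,.3070,.150],.295+np.pi/2)"
```

```text
time_s: 34.88
ee_pos: [0.5902, 0.1048, 0.2126]
eef_rot: [-3.14, 0.001, 0.948]
force: [0.6, -0.6, -0.7]
grip_width: 0.0153
time_s: 35.5
ee_pos: [0.5902, 0.1048, 0.2127]
eef_rot: [-3.14, -0.0, 1.848]
force: [0.4, -0.3, -1.4]
grip_width: 0.0151
tcp [0.5902 0.1048 0.2127] rot [-3.1399e+00 -5.0000e-04  1.8478e+00] t 35.5 F [ 0.4 -0.3 -1.4] w 15.1
tool delta mm [217.1 -24.3  62.8] spin -0.0179
```

```bash
python3 -m creep '{"xyz":[[40,-5,0],[45,-5,0],[45,-5,0],[45,-5,0],[43,-5,0]],"spin":[-0.018,0,0,0,0]}'
python3 -m creep '{"xyz":[[0,0,30],[0,0,30],[0,0,0]],"spin":[0,0,0]}'
python3 -c "
from h import *
delta([.5073,.3070,.037],.295+np.pi/2)
crop(ctrl.camera('side'),230,130,380,240,5,'s25.png');crop(ctrl.camera('top'),170,190,250,300,5,'t25.png')"
```

```text
time_s: 36.12
ee_pos: [0.504, 0.3081, 0.2127]
eef_rot: [-3.14, 0.0, 1.86]
force: [-0.4, 0.2, -0.8]
grip_width: 0.0151
time_s: 36.5
ee_pos: [0.5038, 0.3063, 0.1512]
eef_rot: [-3.136, 0.001, 1.86]
force: [0.9, 0.0, -1.0]
grip_width: 0.0152
tcp [0.5038 0.3063 0.1512] rot [-3.1362e+00  9.0000e-04  1.8600e+00] t 36.5 F [ 0.9  0.  -1. ] w 15.2
tool delta mm [ -0.2   4.1 114.1] spin -0.0058
```

View pics/s25.png

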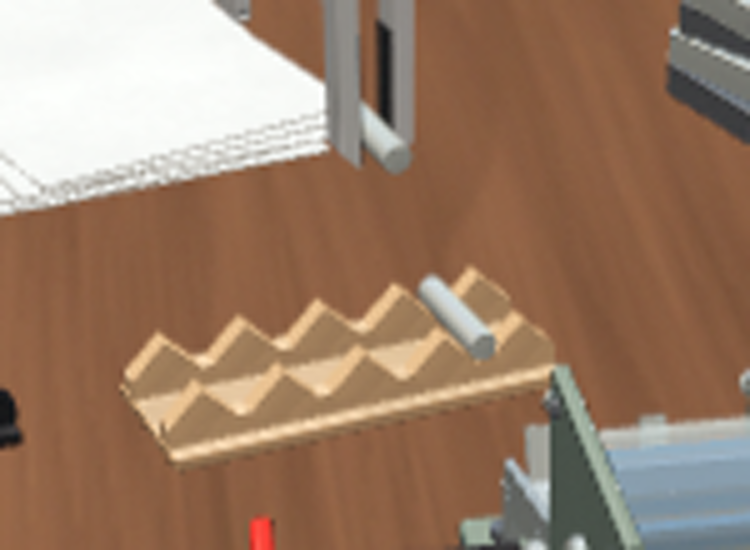

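```bash
python3 -m creep '{"xyz":[[0,2.3,25],[0,0,30],[0,0,25],[0,0,15],[0,0,0]],"spin":[-0.006,0,0,0,0]}'
python3 -c "
from h import *
delta([.5073,.3070,.037],.295+np.pi/2)
crop(ctrl.camera('side'),230,130,380,240,5,'s26.png')"
```

```text
time_s: 37.22
ee_pos: [0.5075, 0.3075, 0.0591]
eef_rot: [-3.141, 0.0, 1.866]
force: [0.3, 0.1, -0.2]
grip_width: 0.0151
tcp [0.5075 0.3075 0.0591] rot [-3.1413  0.      1.8656] t 37.23 F [ 0.3  0.1 -0.2] w 15.1
tool delta mm [-0.4 -0.3 22.1] spin -0.0002
```

View pics/s26.png

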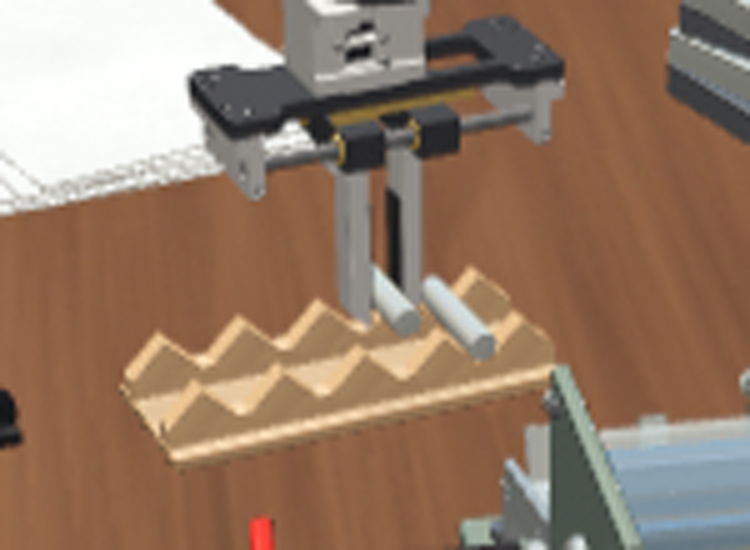

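```bash
python3 -m creep '{"xyz":[[0,0,8],[0,0,8],[0,0,3],[0,0,0]],"spin":[0,0,0,0]}'
python3 -m creep '{"xyz":[[0,0,1.5],[0,0,0]],"spin":[0,0]}'
python3 -m creep '{"xyz":[[0,0,1],[0,0,0]],"spin":[0,0]}'
```

```text
time_s: 37.78
ee_pos: [0.5073, 0.3074, 0.0398]
eef_rot: [-3.141, 0.0, 1.866]
force: [-0.6, 0.5, -0.8]
grip_width: 0.0149
time_s: 38.02
ee_pos: [0.5074, 0.3075, 0.0386]
eef_rot: [3.142, -0.0, 1.866]
force: [-0.6, 0.5, -1.3]
grip_width: 0.0156
time_s: 38.28
ee_pos: [0.5074, 0.3075, 0.0375]
eef_rot: [-3.142, -0.0, 1.866]
force: [-0.4, -0.2, -0.5]
grip_width: 0.0153
```

```bash
python3 -m creep '{"xyz":[[0,0,1],[0,0,0]],"spin":[0,0]}'
python3 -m creep '{"xyz":[[0,0,0],[0,0,0]],"spin":[0,0]}' 22 25
python3 -m creep '{"xyz":[[0,0,0]],"spin":[0]}' 28 25
python3 -m creep '{"xyz":[[0,0,-20],[0,0,-40],[0,0,-50],[0,0,-50],[0,0,-20]],"spin":[0,0,0,0,0]}'
python3 -m creep '{"xyz":[[0,0,0],[0,0,0],[0,0,0],[0,0,0],[0,0,0]],"spin":[0.18,0.18,0.18,0.18,0.18]}' 36
python3 -m creep '{"xyz":[[0,0,0],[0,0,0],[0,0,0],[0,0,0],[0,0,0]],"spin":[0.18,0.18,0.18,0.18,0.18]}'
python3 -c "
from h import *
delta(F(-118,42*np.sin(1.9),230),YAW)
crop(ctrl.camera('side'),230,130,380,240,5,'s27.png');crop(ctrl.camera('top'),255,155,385,245,6,'t27.png')"
```

```text
time_s: 38.52
ee_pos: [0.5074, 0.3076, 0.0373]
eef_rot: [3.141, -0.0, 1.866]
force: [-2.9, -2.8, 7.7]
grip_width: 0.0155
time_s: 38.78
ee_pos: [0.5074, 0.3075, 0.0365]
eef_rot: [3.141, -0.0, 1.866]
force: [-0.0, -0.2, 0.2]
grip_width: 0.0219
time_s: 38.9
ee_pos: [0.5074, 0.3075, 0.0365]
eef_rot: [3.142, -0.0, 1.866]
force: [-0.3, 0.1, -0.3]
grip_width: 0.0273
time_s: 39.52
ee_pos: [0.5079, 0.3078, 0.2215]
eef_rot: [3.136, -0.001, 1.866]
force: [0.4, 0.1, -0.3]
grip_width: 0.0283
time_s: 40.15
ee_pos: [0.5073, 0.3075, 0.2181]
eef_rot: [3.141, -0.001, 0.96]
force: [0.3, 0.5, -0.6]
grip_width: 0.0361
time_s: 40.78
ee_pos: [0.5074, 0.3075, 0.2181]
eef_rot: [-3.141, -0.001, 0.06]
force: [-1.2, 0.0, -0.0]
grip_width: 0.0364
tcp [0.5074 0.3075 0.2181] rot [-3.141e+00 -1.300e-03  5.990e-02] t 40.77 F [-1.2  0.  -0. ] w 36.4
tool delta mm [-49.8 339.4 -12.1] spin 0.018
```

View pics/s27.png

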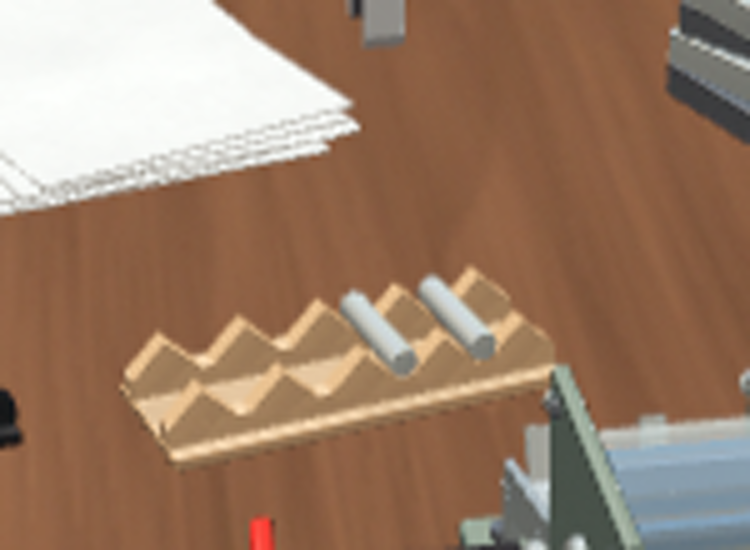

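View pics/t27.png

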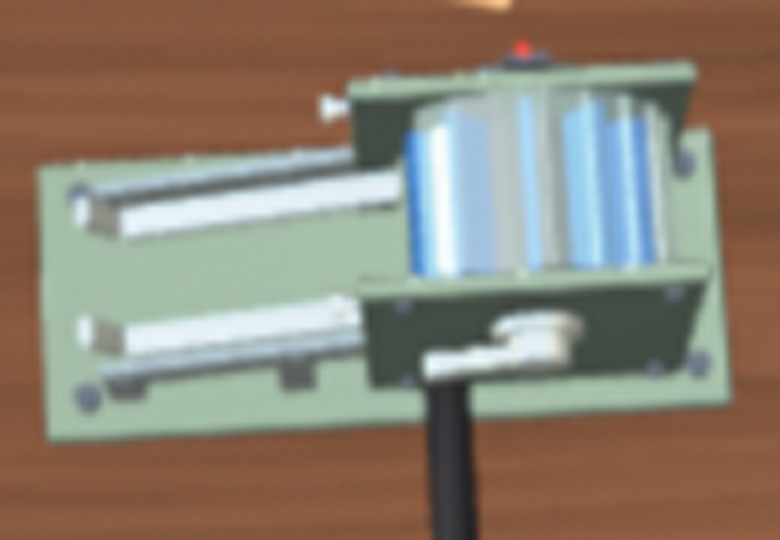

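Two pins are laid squarely at (378,335) and (458,318). One bar remains in the drum at (443,200). Going back to the crank.

```bash
python3 -m creep '{"xyz":[[-5,45,-12],[-7,52,0],[-7,52,0],[-7,52,0],[-7,52,0]],"spin":[0.018,0,0,0,0]}'
python3 -m creep '{"xyz":[[-7,52,0],[-4,38,0],[0,0,0],[0,0,0]],"spin":[0,0,0,0]}'
python3 -c "
from h import *
delta(F(-118,42*np.sin(1.9),118+42*np.cos(1.9)),YAW)"
```

```text
time_s: 41.5
ee_pos: [0.4869, 0.0516, 0.2296]
eef_rot: [3.142, -0.001, 0.053]
force: [0.8, 0.3, -0.4]
grip_width: 0.0364
time_s: 42.0
ee_pos: [0.4807, -0.0369, 0.2291]
eef_rot: [-3.142, -0.001, 0.05]
force: [0.3, 1.4, -0.6]
grip_width: 0.0359
tcp [ 0.4807 -0.0369  0.2291] rot [-3.1416e+00 -7.0000e-04  5.0200e-02] t 42.0 F [ 0.3  1.4 -0.6] w 35.9
tool delta mm [ -2.7  -2.8 124.7] spin 0.0083
```

```bash
python3 -m creep '{"xyz":[[-2,-1.5,35],[0,0,40],[0,0,30],[0,0,12],[0,0,0]],"spin":[0.01,0,0,0,0]}'
python3 -c "
from h import *
delta(F(-118,42*np.sin(1.9),118+42*np.cos(1.9)),YAW)"
```

```text
time_s: 42.62
ee_pos: [0.4787, -0.0353, 0.1117]
eef_rot: [-3.141, 0.0, 0.039]
force: [0.1, -0.6, 0.6]
grip_width: 0.0356
tcp [ 0.4787 -0.0353  0.1117] rot [-3.1414e+00  5.0000e-04  3.9300e-02] t 42.62 F [ 0.1 -0.6  0.6] w 35.6
tool delta mm [-0.7 -1.1  7.3] spin -0.0026
```

```bash
python3 -m creep '{"xyz":[[0,-0.5,7],[0,0,0]],"spin":[0,0]}'
python3 -m creep '{"xyz":[[0,0,0],[0,0,0],[0,0,0]],"spin":[0,0,0]}' 0 25
python3 -m creep '{"xyz":[[0,1.5,3.9],[0,1.9,3.7],[0,2.3,3.5],[0,2.6,3.3]],"spin":[0,0,0,0]}'
python3 -m creep '{"xyz":[[0,2.9,3.0],[0,3.2,2.7],[0,3.5,2.3],[0,0,0],[0,0,0]],"spin":[0,0,0,0,0]}'
python3 -c "
from h import *
delta(F(-118,42*np.sin(2.6),118+42*np.cos(2.6)),YAW)
im=ctrl.camera('top');crop(im,255,155,385,245,6,'t28.png')"
```

```text
time_s: 42.88
ee_pos: [0.4786, -0.0353, 0.1048]
eef_rot: [3.142, -0.0, 0.038]
force: [0.9, -0.9, -0.4]
grip_width: 0.0361
time_s: 43.25
ee_pos: [0.4787, -0.0356, 0.1048]
eef_rot: [3.141, -0.0, 0.038]
force: [0.1, -1.3, 1.7]
grip_width: 0.0188
time_s: 43.75
ee_pos: [0.4791, -0.044, 0.0906]
eef_rot: [3.141, -0.001, 0.038]
force: [-3.2, -3.1, 9.7]
grip_width: 0.0192
time_s: 44.38
ee_pos: [0.4795, -0.0537, 0.0827]
eef_rot: [3.141, -0.001, 0.038]
force: [-2.4, -4.2, 8.6]
grip_width: 0.0195
tcp [ 0.4795 -0.0537  0.0827] rot [ 3.1408e+00 -9.0000e-04  3.7700e-02] t 44.38 F [-2.4 -4.2  8.6] w 19.5
tool delta mm [-0.8 -1.4  0.7] spin -0.0042
```

View pics/t28.png

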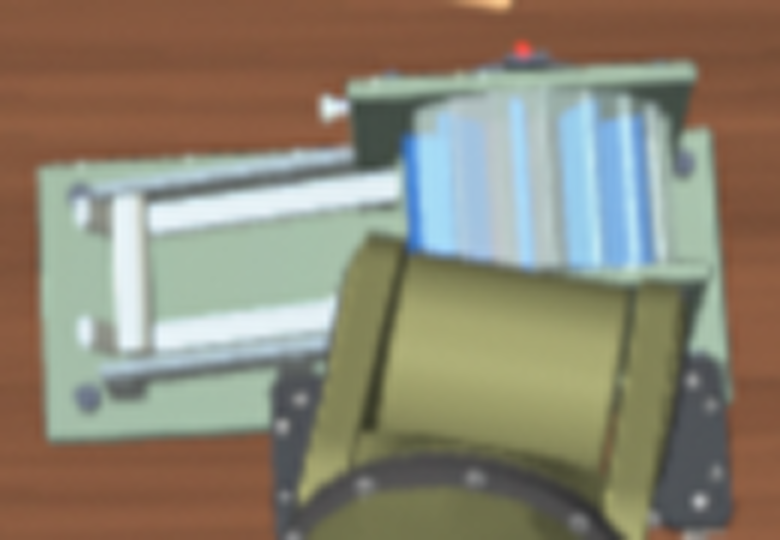

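The third pin is in the nest at (130,270), and the drum now shows no light bars. Picking it.

```bash
python3 -m creep '{"xyz":[[0,0,0],[0,0,0],[0,0,0]],"spin":[0,0,0]}' 36 25
python3 -m creep '{"xyz":[[0,0,-35],[0,0,-45],[0,0,-45],[0,0,-40],[0,0,0]],"spin":[0,0,0,0,0]}'
python3 -c "
from h import *
delta(F(0.5,174,245),YAW)"
```

```text
time_s: 44.8
ee_pos: [0.4792, -0.0532, 0.082]
eef_rot: [-3.141, 0.0, 0.038]
force: [-0.9, 1.1, 0.0]
grip_width: 0.0358
time_s: 45.42
ee_pos: [0.4801, -0.0533, 0.2497]
eef_rot: [3.141, -0.005, 0.038]
force: [-0.5, 0.5, -0.5]
grip_width: 0.0358
tcp [ 0.4801 -0.0533  0.2497] rot [ 3.1406 -0.0049  0.0378] t 45.42 F [-0.5  0.5 -0.5] w 35.8
tool delta mm [ 116.5 -153.9    5.1] spin -0.004
```

```bash
python3 -m creep '{"xyz":[[23,-31,0],[24,-31,0],[24,-31,0],[24,-31,0],[23,-30,0]],"spin":[-0.004,0,0,0,0]}'
python3 -m creep '{"xyz":[[0,0,30],[0,0,30],[0,0,0]],"spin":[0,0,0]}'
python3 -c "
from h import *
delta(F(0.5,174,71),YAW)"
```

```text
time_s: 46.05
ee_pos: [0.5911, 0.1067, 0.2455]
eef_rot: [3.142, 0.002, 0.042]
force: [-1.0, -0.3, 0.7]
grip_width: 0.0363
time_s: 46.42
ee_pos: [0.5895, 0.1054, 0.184]
eef_rot: [3.141, 0.006, 0.042]
force: [-1.1, 1.1, 0.9]
grip_width: 0.0361
tcp [0.5895 0.1054 0.184 ] rot [3.1412 0.0058 0.0419] t 46.42 F [-1.1  1.1  0.9] w 36.1
tool delta mm [  1.8   0.5 113. ] spin 0.0001
```

```bash
python3 -m creep '{"xyz":[[0,0.5,30],[0,0,30],[0,0,25],[0,0,12],[0,0,0]],"spin":[0,0,0,0,0]}'
python3 -m creep '{"xyz":[[0,0,8],[0,0,5],[0,0,0]],"spin":[0,0,0]}'
python3 -c "
from h import *
delta(F(0.5,174,71),YAW)"
```

```text
time_s: 47.05
ee_pos: [0.5909, 0.105, 0.0904]
eef_rot: [3.142, 0.0, 0.042]
force: [0.4, -0.5, -0.7]
grip_width: 0.0362
time_s: 47.42
ee_pos: [0.5907, 0.105, 0.077]
eef_rot: [-3.142, 0.0, 0.042]
force: [-0.5, 1.0, -0.7]
grip_width: 0.0359
tcp [0.5907 0.105  0.077 ] rot [-3.1416e+00  4.0000e-04  4.1800e-02] t 47.42 F [-0.5  1.  -0.7] w 35.9
tool delta mm [0.  0.1 6. ] spin -0.0001
```

```bash
python3 -m creep '{"xyz":[[0,0,6],[0,0,0]],"spin":[0,0]}'
python3 -m creep '{"xyz":[[0,0,0],[0,0,0],[0,0,0]],"spin":[0,0,0]}' 0 25
python3 -m creep '{"xyz":[[0,0,-8],[0,0,-20],[0,0,-40],[0,0,-40],[0,0,-30]],"spin":[0,0,0,0,0]}'
python3 -m creep '{"xyz":[[0,0,-5],[0,0,0],[0,0,0],[0,0,0],[0,0,0]],"spin":[-0.18,-0.18,-0.18,-0.18,-0.18]}'
python3 -m creep '{"xyz":[[0,0,0],[0,0,0],[0,0,0],[0,0,0],[0,0,0]],"spin":[-0.18,-0.18,-0.18,-0.18,-0.18]}'
python3 -c "
from h import *
delta([.4652,.2942,.150],.295+np.pi/2)
crop(ctrl.camera('side'),230,90,400,240,4.4,'s29.png');im=ctrl.camera('top');crop(im,170,150,390,300,3.5,'t29.png')"
```

```text
time_s: 47.68
ee_pos: [0.5906, 0.1049, 0.0707]
eef_rot: [3.142, 0.001, 0.042]
force: [0.3, 0.4, -0.2]
grip_width: 0.0359
time_s: 48.05
ee_pos: [0.5909, 0.1043, 0.0714]
eef_rot: [3.141, -0.0, 0.042]
force: [-0.3, -5.1, 1.3]
grip_width: 0.0154
time_s: 48.68
ee_pos: [0.5909, 0.1052, 0.2116]
eef_rot: [-3.141, -0.002, 0.042]
force: [0.6, -0.2, -1.2]
grip_width: 0.0152
time_s: 49.3
ee_pos: [0.5907, 0.1052, 0.2147]
eef_rot: [3.142, -0.0, 0.948]
force: [-0.1, 0.8, -0.3]
grip_width: 0.0155
time_s: 49.92
ee_pos: [0.5907, 0.1052, 0.2146]
eef_rot: [3.141, -0.0, 1.848]
force: [0.0, 0.5, -0.8]
grip_width: 0.0152
tcp [0.5907 0.1052 0.2146] rot [ 3.1413e+00 -2.0000e-04  1.8479e+00] t 49.92 F [ 0.   0.5 -0.8] w 15.2
tool delta mm [216.2 -69.   64.7] spin -0.0179
```

View pics/s29.png

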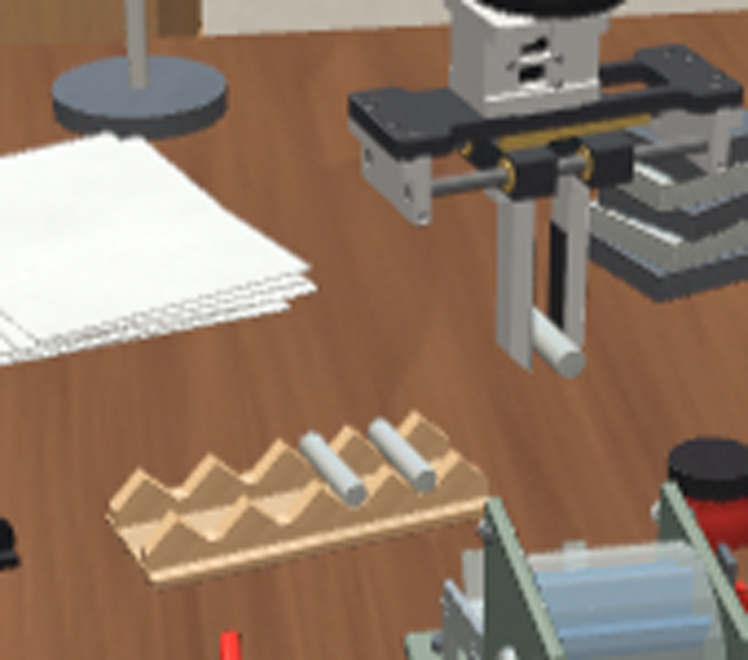

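View pics/t29.png

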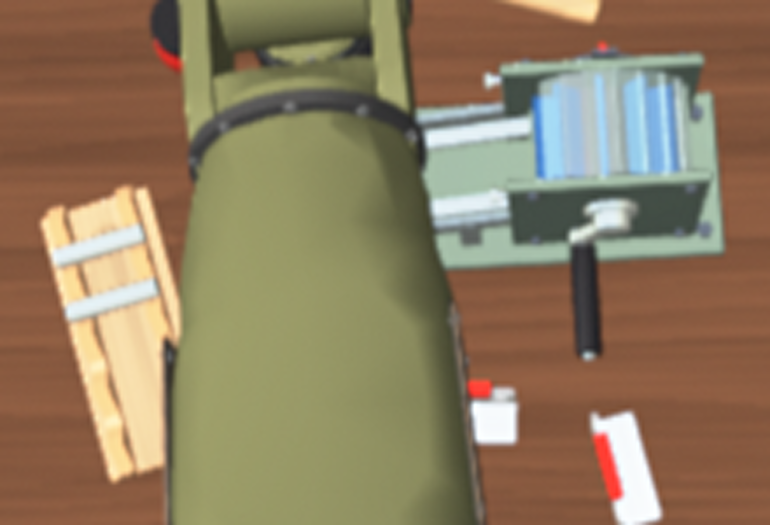

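```bash
python3 -m creep '{"xyz":[[40,-14,0],[45,-14,0],[45,-14,0],[45,-14,0],[42,-13,0]],"spin":[-0.018,0,0,0,0]}'
python3 -m creep '{"xyz":[[0,0,30],[0,0,30],[0,0,0]],"spin":[0,0,0]}'
python3 -c "
from h import *
delta([.4652,.2942,.037],.295+np.pi/2)"
```

```text
time_s: 50.65
ee_pos: [0.4624, 0.2951, 0.2146]
eef_rot: [3.141, -0.0, 1.855]
force: [0.2, -0.3, -1.1]
grip_width: 0.0154
time_s: 51.02
ee_pos: [0.4626, 0.2935, 0.1528]
eef_rot: [-3.138, 0.001, 1.856]
force: [-0.1, 0.1, -1.0]
grip_width: 0.0151
tcp [0.4626 0.2935 0.1528] rot [-3.1382e+00  6.0000e-04  1.8563e+00] t 51.02 F [-0.1  0.1 -1. ] w 15.1
tool delta mm [  0.    3.1 115.8] spin -0.0095
```

```bash
python3 -m creep '{"xyz":[[0,1.3,25],[0,0,30],[0,0,25],[0,0,15],[0,0,0]],"spin":[-0.0095,0,0,0,0]}'
python3 -c "
from h import *
delta([.4652,.2942,.037],.295+np.pi/2)
crop(ctrl.camera('side'),230,130,380,240,5,'s30.png')"
```

```text
time_s: 51.65
ee_pos: [0.4648, 0.2941, 0.0594]
eef_rot: [-3.141, 0.0, 1.868]
force: [-0.4, 0.0, -0.6]
grip_width: 0.0149
tcp [0.4648 0.2941 0.0594] rot [-3.1412  0.      1.8681] t 51.65 F [-0.4  0.  -0.6] w 14.9
tool delta mm [-0.   0.4 22.4] spin 0.0023
```

View pics/s30.png

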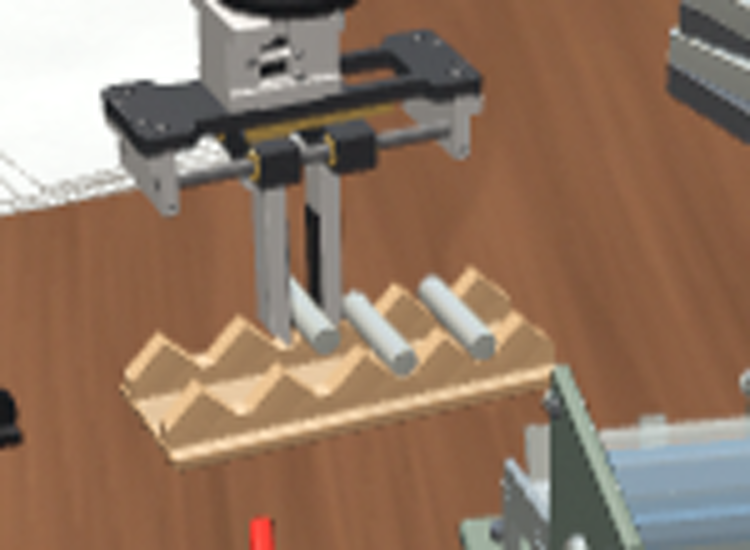

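```bash
python3 -m creep '{"xyz":[[0,0,8],[0,0,8],[0,0,3],[0,0,0]],"spin":[0,0,0,0]}'
python3 -m creep '{"xyz":[[0,0,2],[0,0,0]],"spin":[0,0]}'
python3 -m creep '{"xyz":[[0,0,1.5],[0,0,0]],"spin":[0,0]}'
```

```text
time_s: 52.2
ee_pos: [0.4646, 0.2941, 0.04]
eef_rot: [-3.141, 0.0, 1.869]
force: [-0.9, 0.3, -0.4]
grip_width: 0.0151
time_s: 52.45
ee_pos: [0.4647, 0.2941, 0.0381]
eef_rot: [3.142, -0.0, 1.869]
force: [0.3, 0.1, -0.9]
grip_width: 0.0153
time_s: 52.7
ee_pos: [0.4648, 0.2941, 0.0368]
eef_rot: [3.141, -0.0, 1.869]
force: [-1.4, 0.5, 2.1]
grip_width: 0.0152
```

```bash
python3 -m creep '{"xyz":[[0,0,0],[0,0,0]],"spin":[0,0]}' 22 25
python3 -m creep '{"xyz":[[0,0,0]],"spin":[0]}' 28 25
python3 -m creep '{"xyz":[[0,0,-20],[0,0,-40],[0,0,-50],[0,0,-50],[0,0,-25]],"spin":[0,0,0,0,0]}'
python3 -m creep '{"xyz":[[0,0,0],[0,0,0],[0,0,0],[0,0,0],[0,0,0]],"spin":[0.18,0.18,0.18,0.18,0.18]}' 36
python3 -m creep '{"xyz":[[0,0,0],[0,0,0],[0,0,0],[0,0,0],[0,0,0]],"spin":[0.18,0.18,0.18,0.18,0.18]}'
python3 -c "
from h import *
delta(F(-118,42*np.sin(2.6),230),YAW)
crop(ctrl.camera('side'),230,130,380,240,5,'s31.png');im=ctrl.camera('top');crop(im,255,155,385,245,6,'t31.png')"
```

```text
time_s: 52.95
ee_pos: [0.4648, 0.2941, 0.0367]
eef_rot: [3.141, -0.0, 1.869]
force: [-0.3, 0.1, -0.3]
grip_width: 0.0222
time_s: 53.08
ee_pos: [0.4647, 0.2941, 0.0366]
eef_rot: [3.142, -0.0, 1.869]
force: [0.5, -0.1, 1.3]
grip_width: 0.0269
time_s: 53.7
ee_pos: [0.4651, 0.2944, 0.2246]
eef_rot: [3.138, -0.001, 1.869]
force: [0.2, 0.1, -0.6]
grip_width: 0.0283
time_s: 54.32
ee_pos: [0.4647, 0.2941, 0.2216]
eef_rot: [3.142, 0.0, 0.963]
force: [-0.4, 0.7, 0.2]
grip_width: 0.036
time_s: 54.95
ee_pos: [0.4647, 0.2941, 0.2216]
eef_rot: [-3.142, 0.0, 0.063]
force: [0.6, -1.3, 0.8]
grip_width: 0.0358
tcp [0.4647 0.2941 0.2216] rot [-3.1416  0.      0.0633] t 54.95 F [ 0.6 -1.3  0.8] w 35.8
tool delta mm [ -7.9 346.6  -8.4] spin 0.0214
```

View pics/s31.png

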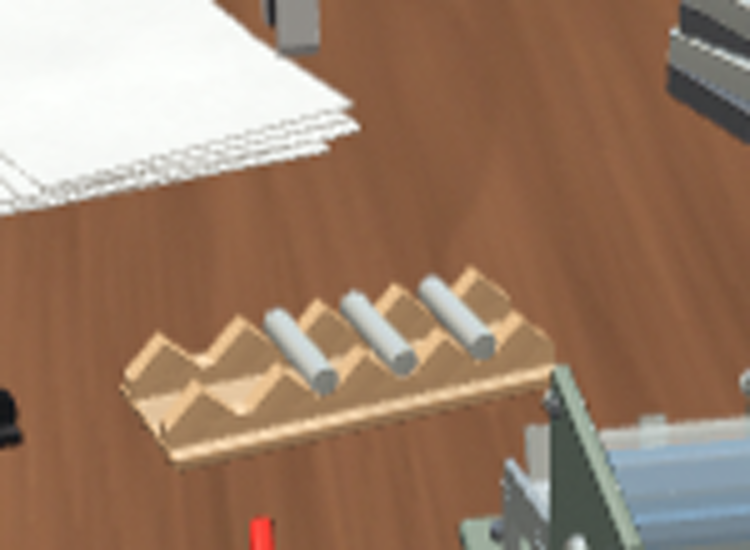

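View pics/t31.png

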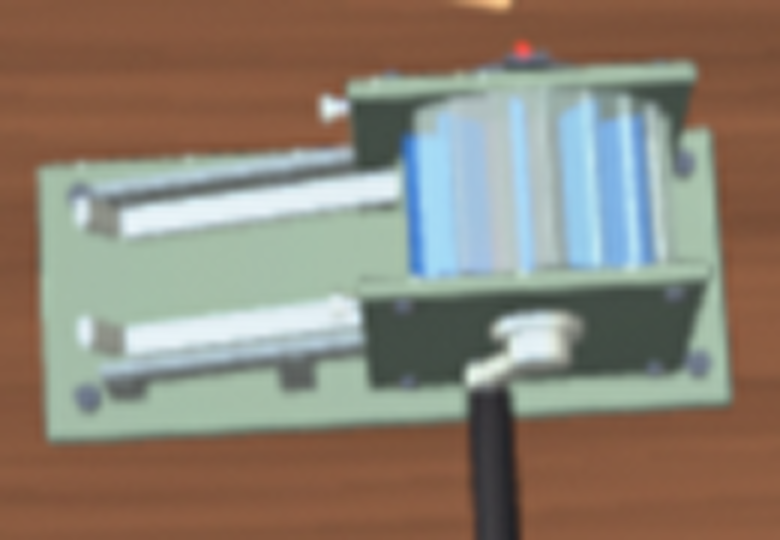

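All three pins lie in their own Vs, and the drum and track are empty. Now I'll turn the crank forward to a whole turn.

```bash
python3 -m creep '{"xyz":[[0,45,-8],[-1,52,0],[-1,52,0],[-1,52,0],[-1,52,0]],"spin":[0.021,0,0,0,0]}'
python3 -m creep '{"xyz":[[0,52,0],[0,42,0],[0,0,0],[0,0,0]],"spin":[0,0,0,0]}'
python3 -c "
from h import *
delta(F(-118,42*np.sin(2.6),118+42*np.cos(2.6)),YAW)
a=2.6+np.arange(0,37)*(2*np.pi-2.6)/36
for i in range(36):print(i,a[i+1].round(3),(-42*(np.sin(a[i+1])-np.sin(a[i]))).round(1),(-42*(np.cos(a[i+1])-np.cos(a[i]))).round(1))"
```

```text
time_s: 55.68
ee_pos: [0.4737, 0.0396, 0.2298]
eef_rot: [3.142, -0.0, 0.053]
force: [0.8, 0.3, -0.1]
grip_width: 0.0361
time_s: 56.18
ee_pos: [0.4784, -0.0522, 0.2296]
eef_rot: [-3.141, 0.0, 0.051]
force: [0.2, -0.1, -0.2]
grip_width: 0.0361
tcp [ 0.4784 -0.0522  0.2296] rot [-3.1414  0.      0.0507] t 56.17 F [ 0.2 -0.1 -0.2] w 36.1
tool delta mm [  0.3   0.2 147.6] spin 0.0088
0 2.702 3.8 2.0
1 2.805 4.0 1.6
2 2.907 4.1 1.2
3 3.009 4.2 0.8
4 3.112 4.3 0.3
5 3.214 4.3 -0.1
6 3.316 4.3 -0.5
7 3.418 4.2 -1.0
8 3.521 4.1 -1.4
9 3.623 3.9 -1.8
10 3.725 3.7 -2.2
11 3.828 3.5 -2.5
12 3.93 3.2 -2.9
13 4.032 2.9 -3.2
14 4.135 2.5 -3.5
15 4.237 2.2 -3.7
16 4.339 1.8 -3.9
17 4.442 1.4 -4.1
18 4.544 0.9 -4.2
19 4.646 0.5 -4.3
20 4.749 0.1 -4.3
21 4.851 -0.4 -4.3
22 4.953 -0.8 -4.2
23 5.055 -1.2 -4.1
24 5.158 -1.6 -4.0
25 5.26 -2.0 -3.8
26 5.362 -2.4 -3.5
27 5.465 -2.8 -3.3
28 5.567 -3.1 -3.0
29 5.669 -3.4 -2.7
30 5.772 -3.6 -2.3
31 5.874 -3.8 -1.9
32 5.976 -4.0 -1.5
33 6.079 -4.2 -1.1
34 6.181 -4.2 -0.7
35 6.283 -4.3 -0.2
```

```bash
python3 -m creep '{"xyz":[[0,1,40],[0,0,45],[0,0,35],[0,0,12],[0,0,0]],"spin":[0.009,0,0,0,0]}'
python3 -m creep '{"xyz":[[0,0,8],[0,0,5],[0,0,0]],"spin":[0,0,0]}'
python3 -c "
from h import *
delta(F(-118,42*np.sin(2.6),118+42*np.cos(2.6)),YAW)"
```

```text
time_s: 56.8
ee_pos: [0.4786, -0.053, 0.0979]
eef_rot: [-3.141, 0.0, 0.041]
force: [-0.1, -0.2, 0.7]
grip_width: 0.0362
time_s: 57.18
ee_pos: [0.4784, -0.0536, 0.0846]
eef_rot: [-3.142, 0.0, 0.039]
force: [0.3, 0.2, -0.2]
grip_width: 0.0359
tcp [ 0.4784 -0.0536  0.0846] rot [-3.1416e+00  1.0000e-04  3.9300e-02] t 57.17 F [ 0.3  0.2 -0.2] w 35.9
tool delta mm [ 0.3 -1.3  2.6] spin -0.0025
```

```bash
python3 -m creep '{"xyz":[[0,0,2],[0,0,0]],"spin":[0,0]}'
python3 -m creep '{"xyz":[[0,0,0],[0,0,0],[0,0,0]],"spin":[0,0,0]}' 0 25
python3 -m creep '{"xyz":[[0,3.8,2.0],[0,4.0,1.6],[0,4.1,1.2],[0,4.2,0.8],[0,4.3,0.3]],"spin":[0,0,0,0,0]}'
python3 -m creep '{"xyz":[[0,4.3,-0.1],[0,4.3,-0.5],[0,4.2,-1.0],[0,4.1,-1.4],[0,3.9,-1.8]],"spin":[0,0,0,0,0]}'
python3 -c "
from h import *
delta(F(-118,42*np.sin(3.623),118+42*np.cos(3.623)),YAW)"
```

```text
time_s: 57.42
ee_pos: [0.4785, -0.0536, 0.0827]
eef_rot: [-3.142, -0.0, 0.039]
force: [0.7, -0.4, -0.5]
grip_width: 0.036
time_s: 57.8
ee_pos: [0.4785, -0.0538, 0.0827]
eef_rot: [3.141, -0.0, 0.039]
force: [0.5, -3.5, 0.6]
grip_width: 0.0192
time_s: 58.42
ee_pos: [0.4794, -0.0736, 0.0769]
eef_rot: [-3.14, -0.0, 0.039]
force: [-1.4, 6.8, 5.5]
grip_width: 0.0189
time_s: 59.05
ee_pos: [0.4802, -0.0942, 0.0815]
eef_rot: [-3.14, -0.0, 0.039]
force: [1.7, 9.1, 0.7]
grip_width: 0.0192
tcp [ 0.4802 -0.0942  0.0815] rot [-3.1401e+00 -3.0000e-04  3.9300e-02] t 59.05 F [1.7 9.1 0.7] w 19.2
tool delta mm [ 0.2 -0.8  0.7] spin -0.0025
```

Tracking well, with forces under 10 N.

```bash
python3 -m creep '{"xyz":[[0,3.7,-2.2],[0,3.5,-2.5],[0,3.2,-2.9],[0,2.9,-3.2],[0,2.5,-3.5]],"spin":[0,0,0,0,0]}'
python3 -m creep '{"xyz":[[0,2.2,-3.7],[0,1.8,-3.9],[0,1.4,-4.1],[0,0.9,-4.2],[0,0.5,-4.3]],"spin":[0,0,0,0,0]}'
python3 -m creep '{"xyz":[[0,0.1,-4.3],[0,-0.4,-4.3],[0,-0.8,-4.2],[0,-1.2,-4.1],[0,-1.6,-4.0]],"spin":[0,0,0,0,0]}'
python3 -m creep '{"xyz":[[0,-2.0,-3.8],[0,-2.4,-3.5],[0,-2.8,-3.3],[0,-3.1,-3.0],[0,-3.4,-2.7]],"spin":[0,0,0,0,0]}'
python3 -c "
from h import *
delta(F(-118,42*np.sin(5.669),118+42*np.cos(5.669)),YAW)"
```

```text
time_s: 59.68
ee_pos: [0.4808, -0.1099, 0.0955]
eef_rot: [-3.14, -0.0, 0.039]
force: [4.3, 7.1, -4.6]
grip_width: 0.0192
time_s: 60.3
ee_pos: [0.4811, -0.117, 0.1155]
eef_rot: [-3.14, -0.0, 0.039]
force: [6.2, 4.3, -7.4]
grip_width: 0.0197
time_s: 60.92
ee_pos: [0.481, -0.1133, 0.1364]
eef_rot: [-3.141, -0.0, 0.039]
force: [6.1, 1.0, -8.6]
grip_width: 0.0192
time_s: 61.55
ee_pos: [0.4804, -0.1001, 0.1528]
eef_rot: [3.141, -0.0, 0.039]
force: [4.7, -3.2, -7.6]
grip_width: 0.0192
tcp [ 0.4804 -0.1001  0.1528] rot [ 3.1412e+00 -2.0000e-04  3.9200e-02] t 61.55 F [ 4.7 -3.2 -7.6] w 19.2
tool delta mm [ 0.3 -2.   0.4] spin -0.0027
```

```bash
python3 -m creep '{"xyz":[[0,-3.6,-2.3],[0,-3.8,-1.9],[0,-4.0,-1.5],[0,-4.2,-1.1],[0,-4.2,-0.7]],"spin":[0,0,0,0,0]}'
python3 -m creep '{"xyz":[[0,-4.3,-0.2],[0,0,0],[0,0,0]],"spin":[0,0,0]}'
python3 -c "
from h import *
delta(F(-118,0,160),YAW)"
```

```text
time_s: 62.18
ee_pos: [0.4796, -0.0807, 0.1606]
eef_rot: [3.14, -0.0, 0.039]
force: [2.4, -6.5, -2.6]
grip_width: 0.0193
time_s: 62.55
ee_pos: [0.4795, -0.0761, 0.161]
eef_rot: [3.141, -0.0, 0.039]
force: [0.9, -4.9, 0.3]
grip_width: 0.0189
tcp [ 0.4795 -0.0761  0.161 ] rot [ 3.141e+00 -4.000e-04  3.920e-02] t 62.55 F [ 0.9 -4.9  0.3] w 18.9
tool delta mm [ 0.2 -2.2  1. ] spin -0.0027
```

```bash
python3 -m creep '{"xyz":[[0,-2.3,0],[0,0,0],[0,0,0]],"spin":[0,0,0]}'
python3 -m creep '{"xyz":[[0,0,0],[0,0,0],[0,0,0]],"spin":[0,0,0]}' 36
python3 -m creep '{"xyz":[[0,0,-25],[0,0,-40],[-30,0,-40],[-40,0,-20],[-40,0,0]],"spin":[0,0,0,0,0]}'
python3 -m creep '{"xyz":[[-40,30,0],[-30,45,0],[-10,55,0],[0,55,0],[0,0,0]],"spin":[0,0,0,0,0]}'
python3 -c "
from h import *
delta(F(-118,0,160),YAW)
a=ctrl.camera('side');b=ctrl.camera('top');cv2.imwrite('pics/s40.png',a[:,:,::-1]);cv2.imwrite('pics/t40.png',b[:,:,::-1])
crop(b,255,155,385,255,6,'t40c.png')"
```

```text
time_s: 62.92
ee_pos: [0.4793, -0.0738, 0.1609]
eef_rot: [3.141, -0.0, 0.039]
force: [1.3, -5.0, -0.6]
grip_width: 0.0196
time_s: 63.3
ee_pos: [0.4792, -0.0732, 0.1609]
eef_rot: [-3.141, 0.0, 0.039]
force: [0.1, 0.3, 0.5]
grip_width: 0.0357
time_s: 63.92
ee_pos: [0.3685, -0.0777, 0.2872]
eef_rot: [3.141, -0.002, 0.04]
force: [-0.5, 0.1, -0.0]
grip_width: 0.036
time_s: 64.55
ee_pos: [0.2961, -0.2679, 0.2854]
eef_rot: [-3.141, 0.001, 0.036]
force: [-0.0, 0.7, -0.6]
grip_width: 0.0363
tcp [ 0.2961 -0.2679  0.2854] rot [-3.1406e+00  9.0000e-04  3.5700e-02] t 64.55 F [-0.   0.7 -0.6] w 36.3
tool delta mm [ 190.4 -187.2  125.4] spin -0.0062
```

View pics/t40c.png

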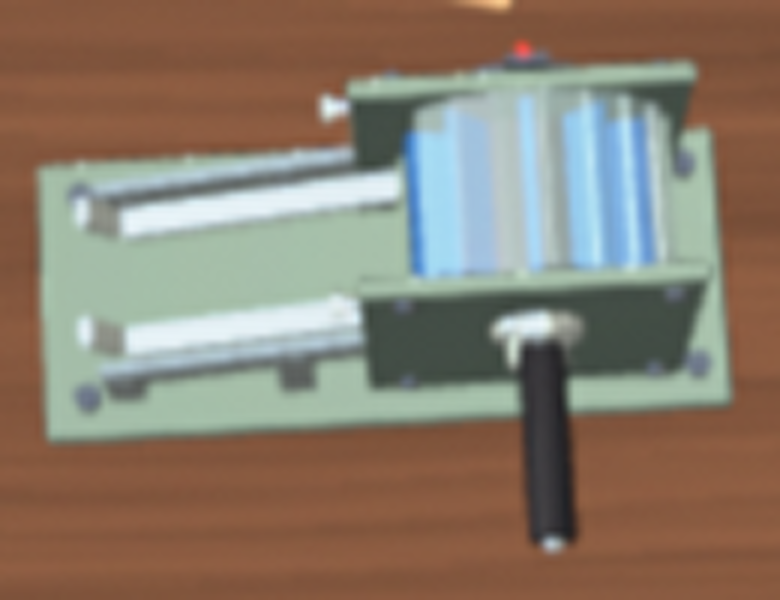

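View pics/s40.png

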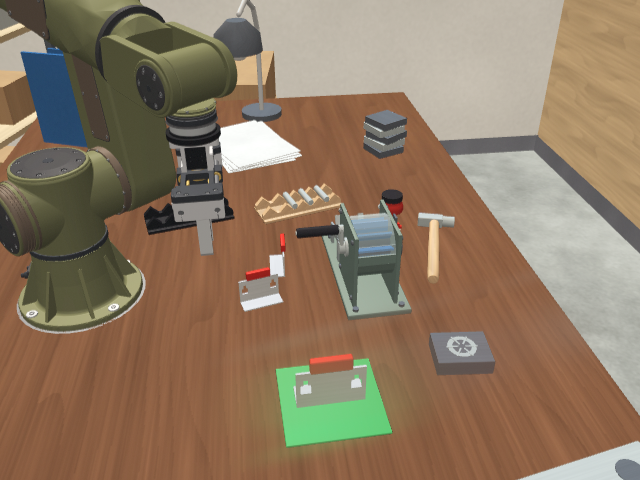

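View pics/t40.png

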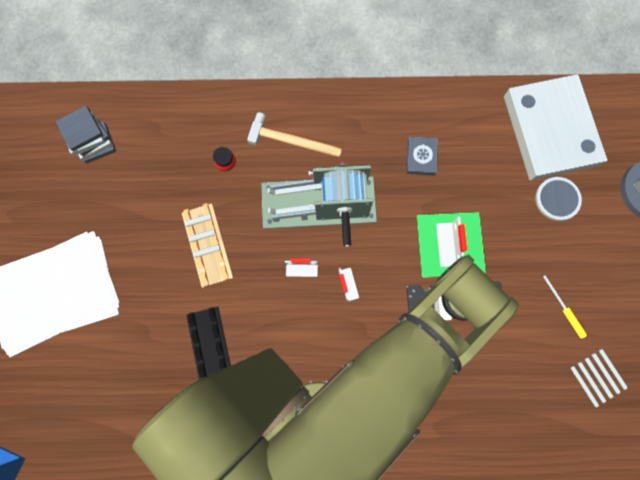

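Run:
```python
from h import *
for n in("top","side"):
  for k in("0","40"):
    im=cv2.imread(f"pics/{n}{k}.png").astype(int) if 0 else cv2.imread(f"pics/{n if k=='0' else n[0]}{k}.png").astype(int)
    x0,y0,x1,y1=(338,212,356,246) if n=="top" else(296,224,340,240)
    sub=im[y0:y1,x0:x1];w=np.clip(75-sub.max(2),0,None).astype(float)
    ys,xs=np.mgrid[y0:y1,x0:x1];print(n,k,(w*xs).sum()/w.sum(),(w*ys).sum()/w.sum(),w.sum())
im=cv2.imread("pics/t40.png")[:,:,::-1]
for c in [(546,350),(551,540)]:print(fi(onz("top",((c[0]+.5)/6-.5+255,(c[1]+.5)/6-.5+155),.157)))
for c in [(545,350),(555,542)]:print(fi(onz("top",((c[0]+.5)/6-.5+255,(c[1]+.5)/6-.5+155),.157)))
crop(im,335,155,355,175,25,"n40.png")
crop(cv2.imread("pics/top0.png")[:,:,::-1],335,155,355,175,25,"n0.png")
```

```text
top 0 346.8299421717713 227.7697579781538 4669.0
top 40 346.361665593475 227.76561493882807 4659.0
side 0 317.2892218387198 232.0944461876373 12748.0
side 40 317.2689911819432 231.8142545101529 12361.0
[-67.2080073   -1.46913681 157.        ]
[-145.20917547    1.30684161  157.        ]
[-67.1856212   -1.06595187 157.        ]
[-146.10649443   -0.23563886  157.        ]
```

Run:
```python
from h import *
im=cv2.imread("pics/t40.png")[:,:,::-1]
a=cv2.resize(im[195:295,170:245],None,fx=5,fy=5,interpolation=cv2.INTER_CUBIC)
b=cv2.resize(im[200:300,410:495],None,fx=5,fy=5,interpolation=cv2.INTER_CUBIC)
cv2.imwrite("pics/f40.png",np.hstack([a,b])[:,:,::-1])
```

```text
(no output)
```

View pics/f40.png

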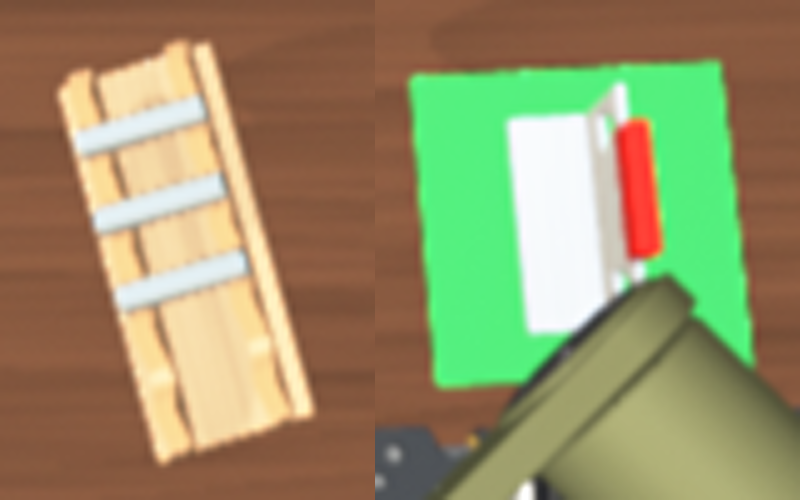

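Final picture: three pins lie squarely across both rails at (140,125), (160,203) and (182,280), and the cover stands on the mat with its plate at (605,200). The rack has not moved. Handing in.

```bash
python3 -c "
from station import ctrl
print(ctrl.hand_in())"
```

```text
the job is handed in; nothing more can be done
None
```

The job is done and handed in at about 65 s on the robot's clock. The hand-in gives no verdict.

- **Cover:** I raised it 17.5 mm off its studs, drew it off along +y and stood it upright on the green mat. Its plate is about 10 mm from the mat's centre, so plate and lip together straddle the middle.
- **Pins:** Only three pins came out. Nothing had rolled onto the track by 0.7 rad, so pin1 was taken as absent. I turned the crank at about 0.8 rad/s as commanded. Each pin was lifted off the track before the next one dropped, and each was laid in its own V of the wooden rack.
- **Drum:** It was empty by 2.6 rad, after which I turned it forward to one full turn.

**Last checks:**
- In the final pictures all three pins lie square across both rails. The drum and track are empty, and the cover is standing.
- The rack was not seen to move, and the die block, tin and hammer appear where they were.
- The highest wrist force I read was about 16 N.
- One small disagreement: the handle sits about 1 mm past its starting position in the top view, so the notch is about 1.5 degrees past the pointer. I left it there.

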